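# Fetch a fallen tube from under the wire rack with a trigger reacher

## Task

A gold tube is standing out of reach under the low wire rack: take the reacher by its handle and trigger, slide its open jaws in around the tube, squeeze the trigger so that they close on it gently, without crushing it, and draw the tube out held upright in the jaws. Set it down upright inside the grey tray without dropping it, then stand the reacher upright on the bench again, clear of tray, tube and rack, and let go. Do not touch the tube with the gripper, and leave the teal block, the yellow ring and the small white carton where they are.

Things in the scene. Friction and masses are not known exactly. Their poses are not given: they have to be found in the camera images.
- reacher: Hand-held trigger reacher, 176 mm long, 0.21 kg, standing on its feet. Origin on its underside; x forward to the jaws, z up. Rear foot x -100..-20 mm, 62 wide, 10 thick. Black jaw head x -15..11, 46 wide, z 0..34; its underside is the front foot. Fixed left jaw: pad x 25..75, inner face at y = +20 mm, z 6..30. Red handle (flat bar) and yellow trigger (round bar) lean back above the rear foot.
- grip (a point): Grip point, at reacher (-60, 0, 85) mm, midway across red handle (26 wide) and yellow trigger (18 mm round) in front of it: 60 mm over both, 46 squeezed home. Both lean back 0.45 rad, tops to -x: the gripper points down-forward along them, 0.45 rad off vertical in the reacher's x-z plane, fingers closing along (cos 0.45, 0, sin 0.45). Trigger spans 26 mm below to 30 above this point.
- jaw_mid (a point): On the reacher at (49, -5, 17) mm, 109 mm ahead of the grip point: where the tube's middle should be before squeezing. The tube is then 5 mm off the fixed left jaw, about 20 mm off the open right jaw and 18 mm ahead of the jaw head; closing pushes it against the left jaw.
- tube: Gold tube standing upright under the rack, 40 mm in diameter, 64 mm tall, white disc on top, 55 to 110 g. Origin under its middle. More than 25 N from the jaws crushes it.
- tube_center (a point): Middle of the tube, 32 mm above its base.
- rack: Fixed low wire rack, 160 mm deep (x) by 260 mm wide (y), clear height 90 mm under its wires, which top out at 98 mm; a carton on its far left corner reaches 158 mm. Origin on the bench under its centre. Open front edge at x = -80 mm (towards the robot, 3 mm wire beyond it); legs 8 mm thick at the four corners. The tube stands 25 to 40 mm behind the front edge, within 30 mm of the middle.
- tray: Fixed grey tray 160 (x) by 170 (y) mm, floor 4 mm thick, walls 5 mm thick and 20 mm high at the +x, +y and -y sides; the -x side is open. Origin on the bench under its centre.
- foam: Bystander: teal block 30 x 40 x 40 mm under the rack, to the back right. Origin under its centre.
- coil: Bystander: yellow flat ring, 100 mm outside diameter, 25 mm high, on the bench near the rack. Origin under its centre.
- spare: Bystander: small white carton 70 x 100 x 50 mm with a teal band, behind the tray. Origin under its centre.
- lever: Trigger and moving right jaw in one sprung piece; origin on its pivot line, beside the trigger, 35 mm right of it. Trigger force 12 N at the start, 18 N where the jaws meet the tube (9.5 mm of squeeze, about 50 mm over handle and trigger), 21 N at its stop (14 mm) if nothing is between the jaws. Beyond contact 1 N more squeeze gives about 0.8 N on the tube. Open jaw tips reach x 75, y -40 mm.
There are look-alikes about, which are no part of the job. There is more than one size of the reacher; the job needs the middle-sized.

How it is judged:
On the way, in this order (a step that is already met when the one before it is completed fails the run):
1. the moving jaw presses on the tube while it is still under the rack (contact force between lever and tube above 1.5 N and x of tube_center in the frame of rack above -0.07 m), for 0.2 s.
2. the tube is out in front of the rack, upright and held in the jaws (contact force between lever and tube above 1 N and x of tube_center in the frame of rack below -0.105 m and angle between tube's own z axis and vertical below 0.3 rad), for 0.1 s.
At the end, for the whole second after the job is handed in: The tube stands upright (within 0.1 rad) and still on the tray floor, its middle within 56 mm of the tray's centre towards the far wall and 60 mm in the other directions; the reacher stands upright (0.1 rad) and still on the bench, touching neither tray, tube nor rack (x of tube_center in the frame of tray between -0.06 and 0.056 m and y of tube_center in the frame of tray between -0.06 and 0.06 m and height (world z) of tube_center between 0.03 and 0.042 m and angle between each of tube, reacher's own z axis and vertical below 0.1 rad and linear speed of each of tube, reacher below 0.02 m/s and height (world z) of reacher below 0.006 m and contact force between reacher and tray below 0.05 N and contact force between reacher and tube below 0.05 N and contact force between reacher and rack below 0.05 N).
It fails at once if the gripper touches the tube (contact force between the fingers and tube above 0.5 N).
It fails at once if the jaws crush the tube (over 25 N) (contact force between lever and tube above 25 N).
It fails at once if the tube is dropped (falls more than about 12 mm) (linear speed of tube above 0.5 m/s and contact force between reacher and tube below 0.05 N).
It fails at once if the foam block, ring or small carton is moved more than 25 mm (distance of any of foam, coil, spare from where it was at the start of the episode above 0.025 m).
It also fails if it takes over 62 s, if anything falls off the work surface, if the arm or the gripper's body presses on something with over 40 N, if the wrist force passes 120 N, or if a joint passes its speed limit or range.

## Robot

A 7-joint arm with a two-finger parallel gripper is mounted at the origin on the work surface. World frame = base frame: x ahead of the robot, y to its left, z up, the work surface at z = 0. Lengths are in m, angles in rad, forces in N, time in s.
With the tool pointing down it reaches from about 0.375 to 0.925 m from the base axis. Payload 3.1 kg.
Tool frame: the origin (TCP) lies on the front face of the gripper's body, between the roots of the fingers; the fingertips stand 73 mm ahead of it and the grasp point (between the pads) lies 54 mm ahead of it; z points along the fingers, y is the direction in which the jaws open and shut (so a half turn about z gives the same grasp; the last joint's range is limited). The gripper opens to 85 mm and grips with 20 to 120 N. Pads are 22 mm wide; open, the fingers measure 114 mm over their backs; the gripper's body (76 mm by 85 mm) begins 54 mm behind the grasp point. The pads swing forward as they close: fully open they stand 13 mm farther back than shut.
Start: joints at [-1.397, 0.383, 0.044, 1.598, -0.018, 1.161, -0.05], TCP at [0.174, 0.626, 0.304] pointing down, gripper open.
Joint ranges: [-2.61, 2.61], [-0.41, 2.15], [-1.48, 1.57], [0, 2.5], [-1.57, 4.71], [0.05, 1.97], [-2.85, 2.85]. Speed limits (rad/s): [2.79, 2.79, 3.14, 3.14, 3.14, 3.14, 3.14].

## Interface

Orientations are given as a rotation vector (axis times angle).
In Python, from station import * gives the robot as it stands.
- The arm moves only by the shell command python3 -m handwheel 'ROWS' [FORCE]. ROWS is JSON, a list of rows, each a list of 7 numbers: the shift along the tool's x, y, z in cm, then the turn, a rotation vector about the tool's x, y, z in rad, then the closure, from 0 (fully open) to 1 (shut). A call has 1 to 20 rows; each row shifts and turns the commanded pose from where the row before left it, along the tool's axes as they then stand; what a row does not reach is not made up. A row lasts 1/10 s, in which the tool goes at most 50 mm and 8.59 degrees, less where a joint would pass 70% of its speed; a pose out of reach is approached as far as the arm can. A call is refused whole if a number of a shift passes 5 or a number of a turn 0.15, either way. A call with a gripper value outside its range is refused whole. The fingers move at their own pace and stop on an object; FORCE is the grip in N (left out, the last holds). Time passes only in rows, so rows that do not move let the fingers close. It gives the time, the measured TCP pose, the force and the opening at its end, in the units of the state.
- get_state(): the state, without advancing time (a new reading comes with each control period).
- grab_frame(name): name is "scene" or "side" or "wrist"; returns (picture, depth): 384x512x3 uint8, red, green, blue; 384x512 float32, m along the optical axis (not along the pixel's ray), 0 where there is no reading.
- get_calibration(name): a dict with "fx", "fy", "cx", "cy" (pixels), "k1" (the pictures are not rectified: a ray, as slopes to the right and down, at radius r is drawn at 1 + k1 r^2 times it, then the intrinsics apply), "R" (3x3) and "t" (3): a world point X has camera coordinates R X + t. Camera axes: x right, y down, z forward; pixel columns grow to the right and rows downward; lengths in m; the calibration is good to about 2 mm. A picture is of the moment at which its call begins: read the wrist's pose just before it. get_calibration takes no time and is no camera call; for the wrist camera it gives the pose at the moment of the call.
- finish_job(): hands the job in, once; it reports no verdict.
Trained networks look in the newest picture that a camera, given by its name, has taken for a name from the list of things; names that differ only in an ending like _2 or _b are one class to them, and where a whole thing is asked for, a point or a joint stands for the part that bears it (a point fixed in the world has none). Each returns a list of dicts, best first, with "conf" (0 to 1); they miss things now and then, are a little off and sometimes report something else, mostly with a low value. They report only what shows in the picture. A call takes as long as a camera call. They do not tell look-alikes from the thing itself.
- silhouettes(camera, target): "pixels" (384x512 bool, what is visible of it) and "box" ([left, top, width, height] in pixels, round what is visible of it).
The state is a dict: "clock": time; "joints": joint angles; "qd": joint speeds; "tau": joint torques, N m; "ee_pos": TCP position; "ee_rot": TCP orientation; "wrist_force": force on the tool from outside, world axes, zero at the start; "wrist_torque": the same for the moment, N m; "opening": opening from 0.0 (shut) to 1.0 (fully open).
Only numpy, scipy, OpenCV 4.12 (cv2) and the standard library are available. Lean on these libraries where they do the work, as an engineer would, in place of code of your own. Each camera call takes 0.05 s, during which the arm holds its last target. There are 200 camera calls.

## Working session

There is one attempt and no reset: what is moved stays moved. The work goes in short steps, Python scripts to look and compute and a shell command to move; the robot and the scene stay as the last step left them, time stands still between calls to the robot, and variables do not carry over. Pictures are saved under pics/ and viewed, about 8 in all and at most 12, crops included, and the job is handed in when it is done.

```bash
ls; mkdir -p pics
python3 - <<'E'
from station import *
import cv2,numpy as np
s=get_state();print(s)
for n in("scene","side"):
    p,d=grab_frame(n);cv2.imwrite(f"pics/{n}0.png",p[:,:,::-1]);np.savez(f"pics/{n}0.npz",p=p,d=d)
    print(n,get_calibration(n))
    for t in("reacher","tube","rack","tray","foam","coil","spare","lever"):
        print(t,[(round(r["conf"],2),r["box"]) for r in silhouettes(n,t)])
E
```

```text
pics
{'clock': 0.0, 'joints': array([-1.39680891,  0.38385874,  0.04381516,  1.59955861, -0.01789672,
        1.16116097, -0.04987372]), 'qd': array([ 2.44708200e-04,  1.87913640e-03, -6.87315742e-05,  1.69053216e-04,
        1.86442697e-03,  1.54173034e-03, -1.87580094e-03]), 'tau': array([ 2.17702350e-04, -4.33459997e+01,  1.02429494e+00, -2.49511546e+01,
        1.05179317e-02,  1.11882552e-02,  1.07171599e-05]), 'ee_pos': array([0.17428213, 0.62543616, 0.30247838]), 'ee_rot': array([-0.4253857 , -3.11243947,  0.00405949]), 'wrist_force': array([-1.00619681, -0.61260891,  0.47705711]), 'wrist_torque': array([ 0.01746171, -0.00907566,  0.03548967]), 'opening': 0.9963133796093675}
scene {'fx': 452.9161510528247, 'fy': 452.9161510528247, 'cx': 254.56569556461295, 'cy': 183.54603054109498, 'k1': -0.13220204735682012, 'R': array([[-0.03020248,  0.99939961, -0.01697727],
       [ 0.6270663 ,  0.00571803, -0.7789449 ],
       [-0.77838015, -0.03417194, -0.62686252]]), 't': array([ 0.0729345 , -0.23733272,  1.77231444])}
reacher [(0.79, [78.1, 189.1, 25.2, 50.8]), (0.78, [129.5, 177.0, 54
[... 684 characters left out ...]
75578326, 'R': array([[ 0.83205964, -0.55462841, -0.00800565],
       [-0.38171016, -0.5620546 , -0.73375199],
       [ 0.40246008,  0.61358125, -0.67937025]]), 't': array([-0.44297025,  0.23064979,  1.11597639])}
reacher [(0.93, [367.0, 289.2, 45.8, 48.8]), (0.71, [294.7, 241.0, 68.0, 38.8]), (0.68, [166.5, 295.1, 97.1, 55.1])]
tube [(0.55, [248.6, 140.6, 10.2, 18.4])]
rack [(0.79, [233.1, 101.8, 76.0, 72.9]), (0.31, [340.7, 184.3, 34.5, 37.1])]
tray [(0.78, [264.5, 174.7, 66.0, 48.3])]
foam []
coil [(0.86, [164.0, 145.1, 26.3, 16.7])]
spare [(0.67, [339.8, 187.1, 35.4, 32.8])]
lever [(0.94, [184.0, 294.6, 78.8, 56.5]), (0.72, [308.4, 238.4, 54.8, 36.2]), (0.64, [382.1, 299.3, 28.6, 18.1])]
```

Run:
```python
import cv2
a=cv2.imread("pics/scene0.png")[80:320,60:430];cv2.imwrite("pics/sc.png",cv2.resize(a,None,fx=2.1,fy=2.1,interpolation=3))
a=cv2.imread("pics/side0.png")[90:370,120:440];cv2.imwrite("pics/sd.png",cv2.resize(a,None,fx=2.1,fy=2.1,interpolation=3))
```

```text
(no output)
```

View pics/sc.png

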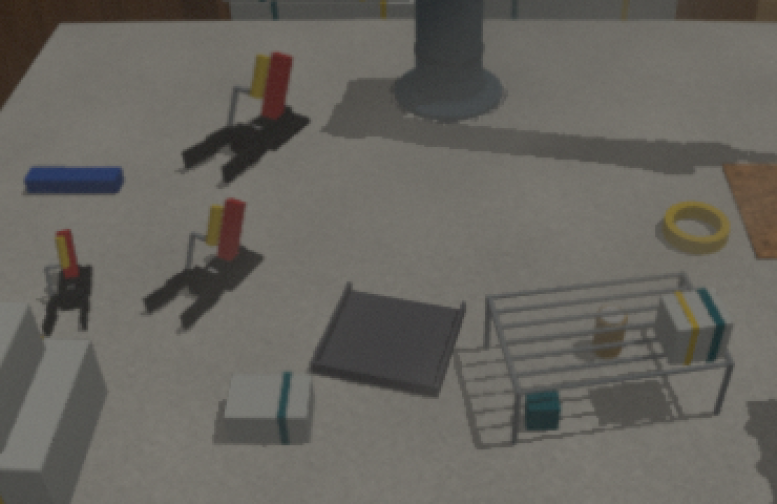

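View pics/sd.png

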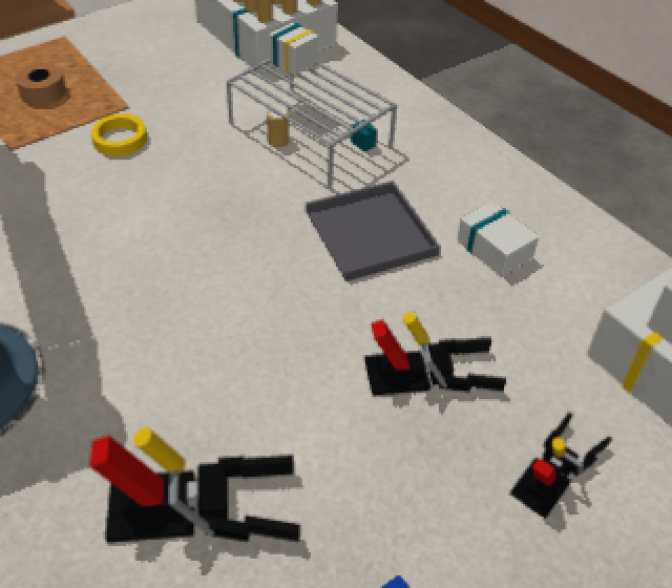

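The scene view shows three reachers: large at (175,135), middle at (155,205) and small at (90,215), all in full-frame pixels. The tray is at (243,240), the rack at (350,250), and the tube is under the rack at about (350,238). The side view agrees. Next I'll measure with depth.

```bash
cat > h.py <<'E'
from station import *
import cv2,numpy as np
from scipy.spatial.transform import Rotation as Ro
def cloud(c,d):
    K=np.array([[c["fx"],0,c["cx"]],[0,c["fy"],c["cy"]],[0,0,1.]])
    h,w=d.shape;u,v=np.meshgrid(np.arange(w),np.arange(h))
    uv=np.stack([u,v],-1).reshape(-1,1,2).astype(float)
    n=cv2.undistortPoints(uv,K,np.array([c["k1"],0,0,0,0.])).reshape(h,w,2)
    X=np.dstack([n[...,0]*d,n[...,1]*d,d])
    W=(X-np.array(c["t"]))@np.array(c["R"])
    W[d<=0]=np.nan
    return W
def proj(c,P):
    K=np.array([[c["fx"],0,c["cx"]],[0,c["fy"],c["cy"]],[0,0,1.]])
    return cv2.projectPoints(np.float64(P).reshape(-1,1,3),cv2.Rodrigues(np.array(c["R"]))[0],np.array(c["t"]),K,np.array([c["k1"],0,0,0,0.]))[0].reshape(-1,2)
def masks(p):
    q=cv2.cvtColor(p,cv2.COLOR_RGB2HSV).astype(int);H,S,V=q[...,0],q[...,1],q[...,2]
    return dict(red=((H<6)|(H>172))&(S>150)&(V>60),yel=(H>20)&(H<32)&(S>150)&(V>80),blk=(V<50))
E
python3 - <<'E'
from h import *
np.set_printoptions(precision=4,suppress=True)
for n in("scene","side"):
    z=np.load(f"pics/{n}0.npz");p,d=z["p"],z["d"];c=get_calibration(n);W=cloud(c,d)
    m=masks(p);ok=np.isfinite(W[...,2])&(W[...,2]>-0.02)
    print(n,"floor z",np.nanmedian(W[300:,:200,2]) if n=="scene" else np.nanmedian(W[200:250,150:250,2]))
    for k in m:
        nl,L,st,ce=cv2.connectedComponentsWithStats((m[k]&ok).astype(np.uint8))
        for i in range(1,nl):
            if st[i,4]>40:
                P=W[L==i];lo,hi=np.percentile(P,[3,97],0)
                if -.1<P[:,1].mean()+.1: pass
                print(k,st[i],"med",np.median(P,0),"lo",lo,"hi",hi)
    for t in("tube","rack","tray","foam","coil","spare"):
        for r in silhouettes(n,t)[:1]:
            P=W[r["pixels"]&ok];print(t,r["conf"],"med",np.median(P,0),"lo",np.percentile(P,3,0),"hi",np.percentile(P,97,0))
E
```

```text
scene floor z -0.0012296731109234702
yel [181 107   6  17  42] med [ 0.1599 -0.315   0.1323] lo [ 0.1504 -0.3233  0.1095] hi [ 0.1731 -0.3053  0.1571]
yel [ 26 223  29  50 179] med [ 0.8489 -0.5447  0.1815] lo [ 0.7679 -0.5491  0.1791] hi [ 0.9181 -0.5397  0.184 ]
blk [  4   0  28  72 406] med [-0.5741 -1.2891  0.1475] lo [-0.5854 -1.3294 -0.0035] hi [-0.5627 -1.2605  0.3572]
blk [ 50   0  20  49 273] med [-0.5747 -1.0384  0.2132] lo [-0.5848 -1.0749  0.1119] hi [-0.5622 -1.0176  0.3321]
blk [ 96   0  12  32 102] med [-0.5742 -0.8128  0.2543] lo [-0.5836 -0.8355  0.1842] hi [-0.5642 -0.8016  0.3296]
blk [ 255    0   56   95 2088] med [0.0593 0.0195 0.3573] lo [ 0.0344 -0.0531  0.2111] hi [0.075  0.0922 0.4931]
blk [372   0  10  30 187] med [-0.6355  0.4959  0.2293] lo [-0.6517  0.4834  0.1573] hi [-0.6213  0.5106  0.2955]
blk [ 463    0   36   46 1011] med [0.2066 0.6118 0.4913] lo [0.1793 0.5873 0.4192] hi [0.2256 0.6479 0.558 ]
blk [25 11  9 24 70] med [-0.5749 -1.2022  0.2341] lo [-0.5858 -1.2185  0.1858] hi [-0.5625 -1.1873  0.2938]
blk [178  24   6  43  58] med [-0.5678 -0.4494 
[... 3463 characters left out ...]
46  0.0448]
blk [205 315   7  16  68] med [ 0.1694 -0.3261  0.0366] lo [ 0.1565 -0.3518  0.01  ] hi [ 0.1904 -0.2963  0.0968]
blk [171 316  41  32 711] med [ 0.114  -0.3241  0.0127] lo [ 0.0798 -0.3579  0.0056] hi [ 0.1572 -0.2769  0.0387]
tube 0.55 med [0.6421 0.1951 0.0421] lo [0.6307 0.1681 0.0033] hi [0.6664 0.2216 0.0963]
rack 0.79 med [0.7234 0.2565 0.1195] lo [0.6109 0.0456 0.0147] hi [0.8111 0.3172 0.1603]
tray 0.78 med [ 0.6441 -0.0817  0.0048] lo [ 0.5608 -0.1708  0.0006] hi [0.7248 0.0088 0.0205]
coil 0.86 med [0.4077 0.3641 0.0207] lo [0.3641 0.3249 0.0014] hi [0.4507 0.4166 0.0285]
spare 0.67 med [ 0.7641 -0.231   0.0477] lo [ 0.7444 -0.2702  0.0041] hi [ 0.8114 -0.1754  0.0528]
```

```bash
cat > fit.py <<'E'
from h import *
from scipy.optimize import least_squares
def boxd(P,lo,hi):
    lo,hi=np.array(lo),np.array(hi);q=np.abs(P-(lo+hi)/2)-(hi-lo)/2
    return np.linalg.norm(np.maximum(q,0),axis=1)+np.minimum(q.max(1),0)
c45,s45=np.cos(.45),np.sin(.45)
def sdf(L):  # reacher frame, m
    M=L*1000
    q=M-[-60,0,85]; G=np.stack([q@[c45,0,s45],q[:,1],q@[-s45,0,c45]],1)
    ds=[boxd(M,[-100,-31,0],[-20,31,10]),boxd(M,[-15,-23,0],[11,23,34]),boxd(M,[25,20,6],[75,30,30]),
        boxd(G,[-30,-13,-70],[-18,13,35]), np.maximum(np.hypot(G[:,0]-21,G[:,1])-9,np.abs(G[:,2]-2)-28)]
    return np.min(np.abs(ds),0)
def fit(P,x0):
    def loc(v): 
        c,s=np.cos(v[2]),np.sin(v[2]);d=P-[v[0],v[1],0]
        return np.stack([c*d[:,0]+s*d[:,1],-s*d[:,0]+c*d[:,1],d[:,2]],1)
    r=least_squares(lambda v:sdf(loc(v)),x0,loss="cauchy",f_scale=2.,x_scale=[.01,.01,.1])
    return r.x,np.median(sdf(loc(r.x))),loc(r.x)
E
python3 - <<'E'
from fit import *
np.set_printoptions(precision=4,suppress=True)
A={}
for n in("scene","side"):
    z=np.load(f"pics/{n}0.npz");p,d=z["p"],z["d"];c=get_calibration(n);W=cloud(c,d);A[n]=(p,W)
    print(n,"cam",-np.array(c["R"]).T@np.array(c["t"]))
    P=W.reshape(-1,3);P=P[np.isfinite(P[:,0])]
    def reg(x0,x1,y0,y1,z0,z1):return P[(P[:,0]>x0)&(P[:,0]<x1)&(P[:,1]>y0)&(P[:,1]<y1)&(P[:,2]>z0)&(P[:,2]<z1)]
    Q=reg(.4,.68,-.48,-.24,.006,.15)
    v,m,L=fit(Q,[.545,-.36,-.5]);print("reacher",len(Q),v,m)
    print(" jawpts y-extent",np.percentile(L[(L[:,0]>.03)],[1,99],0))
    T=reg(.55,.85,0,.4,.085,.101)
    r=cv2.minAreaRect((T[:,:2]*1000).astype(np.float32));print("rack top",r, r[2])
    H=cv2.cvtColor(p,cv2.COLOR_RGB2HSV).astype(int)
    g=(H[...,0]>8)&(H[...,0]<25)&(H[...,1]>70)&(W[...,2]>.006)&(W[...,2]<.068)&(W[...,0]>.6)&(W[...,0]<.75)&(W[...,1]>.1)&(W[...,1]<.3)
    T=W[g];
    if len(T)>5:
        rr=least_squares(lambda q:np.hypot(T[:,0]-q[0],T[:,1]-q[1])-.02,T.mean(0)[:2],loss="cauchy",f_scale=.002)
        print("tube",len(T),rr.x,T.mean(0),T.max(0),"res",np.abs(rr.fun).mean())
    T=reg(.5,.78,-.22,.05,.008,.025);r=cv2.minAreaRect((T[:,:2]*1000).astype(np.float32));print("tray",r)
E
```

```text
scene cam [ 1.5306 -0.011   0.9274]
reacher 1208 [ 0.557  -0.3511 -0.4891] 2.7971587426797315
 jawpts y-extent [[ 0.0309 -0.0471  0.0064]
 [ 0.0758  0.032   0.0323]]
rack top ((710.2818603515625, 191.0870361328125), (170.80545043945312, 269.2526550292969), 9.67941665649414) 9.67941665649414
tube 55 [0.6527 0.2079] [0.6702 0.2113 0.0274] [0.6767 0.2256 0.0604] res 0.0012046062747880864
tray ((679.7138671875, -66.50938415527344), (213.98655700683594, 226.71170043945312), 77.3805160522461)
side cam [ 0.0075 -0.8008  0.9239]
reacher 1305 [ 0.5555 -0.3503 -0.482 ] 2.172449569887675
 jawpts y-extent [[ 0.0309 -0.0475  0.0074]
 [ 0.0705  0.0286  0.0339]]
rack top ((709.3128051757812, 188.3444366455078), (170.54855346679688, 270.3804626464844), 9.728289604187012) 9.728289604187012
tube 130 [0.6525 0.2096] [0.6435 0.1974 0.036 ] [0.6716 0.2247 0.0644] res 0.0015296474952807243
tray ((671.8157958984375, -77.96714782714844), (237.5264129638672, 215.1717071533203), 76.11357879638672)
```

Depth from the two cameras agrees. The head height of 34.5 mm confirms the middle reacher, and tube-to-rack is x=-53, y=28 mm, as the text allows. Now I'll swing the arm round to above the reacher.

```bash
python3 -m handwheel '[[-3,-0.2,0,0,0,0.05,0],[-4.9,-0.4,0,0,0,0.075,0],[-4.9,-0.4,0,0,0,0.075,0],[-4.9,-0.4,0,0,0,0.075,0],[-4.9,-0.4,0,0,0,0.075,0],[-4.9,-0.4,0,0,0,0.075,0],[-4.9,-0.4,0,0,0,0.075,0],[-4.9,-0.4,0,0,0,0.075,0],[-4.9,-0.4,0,0,0,0.075,0],[-4.9,-0.4,0,0,0,0.075,0],[-4.9,-0.4,0,0,0,0.075,0],[-4.9,-0.4,0,0,0,0.075,0],[-4.9,-0.4,0,0,0,0.075,0],[-4.9,-0.4,0,0,0,0.075,0],[-4.9,-0.4,0,0,0,0.075,0],[-4.9,-0.4,0,0,0,0.075,0],[-4.9,-0.4,0,0,0,0.075,0],[-4.9,-0.4,0,0,0,0.075,0],[-4.9,-0.4,0,0,0,0.075,0],[-4.9,-0.4,0,0,0,0.075,0]]'
python3 -m handwheel '[[-4.9,-0.4,0,0,0,0.075,0],[-4.9,-0.4,0,0,0,0.075,0],[-4.9,-0.4,0,0,0,0.075,0],[-4.9,-0.4,0,0,0,0.075,0],[-2,0,0,0,0,0.03,0],[0,0,0,0,0,0,0]]'
python3 - <<'E'
from fit import *
np.set_printoptions(precision=4,suppress=True)
s=get_state();c=get_calibration("wrist");p,d=grab_frame("wrist")
print(s["ee_pos"],Ro.from_rotvec(s["ee_rot"]).as_matrix(),s["joints"])
cv2.imwrite("pics/w1.png",p[:,:,::-1]);np.savez("pics/w1.npz",p=p,d=d)
W=cloud(c,d);P=W.reshape(-1,3);P=P[np.isfinite(P[:,0])]
print("cam",-np.array(c["R"]).T@np.array(c["t"]),"floor",np.median(P[P[:,2]<.02][:,2]))
Q=P[(P[:,0]>.4)&(P[:,0]<.68)&(P[:,1]>-.48)&(P[:,1]<-.24)&(P[:,2]>.006)&(P[:,2]<.15)]
v,m,L=fit(Q,[.556,-.351,-.485]);print("reacher",len(Q),v,m)
q=L*1000-[-60,0,85];G=np.stack([q@[c45,0,s45],q[:,1],q@[-s45,0,c45]],1)
k=(G[:,2]>-20)&(np.abs(G[:,1])<20)&(np.abs(G[:,0])<40)
mk=masks(p);H=G
print("upper grip-frame pts",np.percentile(G[k],[1,50,99],0))
E
```

```text
clock: 3.5
ee_pos: [0.6083, -0.1409, 0.3042]
ee_rot: [2.41, 2.014, 0.001]
wrist_force: [1.3, 0.5, 0.1]
opening: 0.999
clock: 4.1
ee_pos: [0.5248, -0.3445, 0.3045]
ee_rot: [2.712, 1.582, -0.003]
wrist_force: [0.5, -0.2, 0.3]
opening: 1.003
[ 0.5248 -0.3445  0.3045] [[ 0.4924  0.8704 -0.0006]
 [ 0.8704 -0.4924 -0.0024]
 [-0.0024  0.0007 -1.    ]] [-0.0946  0.4255  0.7871  1.6829 -0.3211  1.1673  0.2606]
cam [ 0.5589 -0.284   0.3747] floor 0.000383872322764357
reacher 7032 [ 0.5564 -0.3531 -0.4996] 1.3324392408467722
upper grip-frame pts [[-33.3951 -17.1001 -19.0221]
 [-16.8918   3.3204  20.8755]
 [ 25.0876  13.4532  35.5892]]
```

View pics/w1.png

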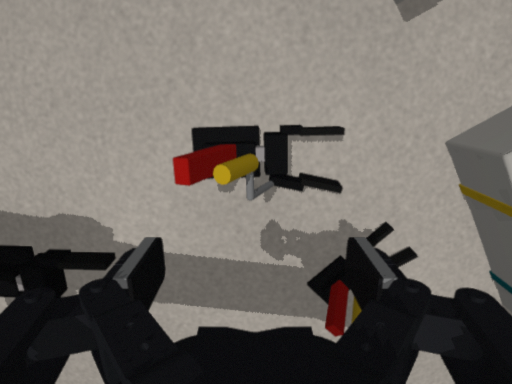

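Wrist view: the middle reacher is at pixels (175–345, 120–200) and the small look-alike at (350,290). The wrist fit agrees with the other two: reacher at (0.556,-0.352), yaw -0.49.

```bash
cat >> fit.py <<'E'
def Rt(yaw,pitch=.45):
    c,s=np.cos(pitch),np.sin(pitch)
    return Ro.from_euler("z",yaw).as_matrix()@np.array([[0,c,s],[1,0,0],[0,s,-c]])
def tcp(x,y,z,yaw,back=0,off=.053):   # reacher pose -> TCP pose
    R=Rt(yaw);g=np.array([x,y,z])+Ro.from_euler("z",yaw).as_matrix()@[-.06,0,.085]
    return g-R[:,2]*(off+back),R
def plan(p,R,note=""):
    s=get_state();R0=Ro.from_rotvec(s["ee_rot"]).as_matrix()
    print(note,"turn",Ro.from_matrix(R0.T@R).as_rotvec().round(4),"then shift cm",((p-s["ee_pos"])@R*100).round(2),"| shift in now-axes",((p-s["ee_pos"])@R0*100).round(2))
E
python3 - <<'E'
from fit import *
z=np.load("pics/w1.npz");p,d=z["p"],z["d"];c=get_calibration("wrist");W=cloud(c,d)
v=np.array([.5562,-.352,-.493]);m=masks(p)
for k in("red","yel"):
    P=W[m[k]];P=P[(np.abs(P[:,0]-.5)<.1)&(np.abs(P[:,1]+.33)<.06)&(P[:,2]>.05)]
    q=P-[v[0],v[1],0];q=q@Ro.from_euler("z",v[2]).as_matrix()*1000-[-60,0,85]
    G=np.stack([q@[c45,0,s45],q[:,1],q@[-s45,0,c45]],1);print(k,len(P),np.percentile(G,[2,50,98],0).round(1).tolist())
plan(*tcp(*v[:2],0,v[2],back=.09),"standoff")
E
```

```text
red 1346 [[-31.1, -6.1, -27.3], [-16.8, 8.2, 19.5], [-15.6, 17.6, 34.8]]
yel 815 [[10.6, -1.4, -20.1], [22.8, 7.9, 20.2], [26.0, 14.5, 32.7]]
standoff turn [-0.4497  0.0035 -0.0161] then shift cm [  0.42 -12.17   4.16] | shift in now-axes [ 0.26 -9.16  9.03]
```

Run:
```python
from fit import *
v=np.array([.5562,-.352,-.493])
def ext(n,P):
    P=P.reshape(-1,3);P=P[np.isfinite(P[:,0])];M=(P-[v[0],v[1],0])@Ro.from_euler("z",v[2]).as_matrix()*1000
    for nm,lo,hi in(("foot",(-115,-45,5),(-18,45,14)),("head",(-14,-45,28),(10,45,38)),("jaws",(28,-60,20),(85,45,34)),("top",(-110,-30,110),(-40,30,130))):
        q=M[((M>lo)&(M<hi)).all(1)]
        if len(q)>5: print(n,nm,len(q),np.percentile(q,[1,99],0).round(1).tolist())
        if nm=="jaws":
            l=q[q[:,1]>0]
            if len(l)>5: print("   left jaw",np.percentile(l,[1,50,99],0).round(1).tolist(),"slope",np.polyfit(l[:,0],l[:,1],1))
z=np.load("pics/w1.npz");ext("wrist",cloud(get_calibration("wrist"),z["d"]))
for n in("scene","side"):
    z=np.load(f"pics/{n}0.npz");ext(n,cloud(get_calibration(n),z["d"]))
```

```text
wrist foot 1203 [[-104.3, -23.5, 7.5], [-25.2, 36.2, 12.5]]
wrist head 865 [[-13.2, -30.5, 28.1], [8.3, 34.3, 35.6]]
wrist jaws 635 [[28.5, -38.5, 20.5], [70.7, 35.1, 31.7]]
   left jaw [[28.3, 26.8, 20.5], [48.6, 31.4, 29.9], [68.4, 35.2, 31.4]] slope [ 0.02988415 29.78444498]
wrist top 463 [[-65.8, -2.3, 110.4], [-44.8, 14.4, 124.7]]
scene foot 138 [[-102.5, -13.6, 5.4], [-22.4, 33.4, 13.8]]
scene head 100 [[-13.5, -33.6, 28.3], [9.5, 26.9, 36.6]]
scene jaws 124 [[28.3, -42.7, 20.4], [72.5, 32.9, 32.3]]
   left jaw [[28.2, 23.6, 20.5], [47.7, 29.6, 27.8], [72.8, 33.1, 32.0]] slope [2.08540674e-02 2.79853882e+01]
scene top 41 [[-85.7, -4.9, 110.6], [-44.2, 13.1, 124.9]]
side foot 271 [[-104.1, -31.6, 5.5], [-19.9, 30.4, 13.8]]
side head 121 [[-13.5, -37.6, 28.1], [9.1, 27.6, 36.9]]
side jaws 130 [[28.8, -45.7, 20.2], [69.0, 30.7, 32.9]]
   left jaw [[29.5, 19.6, 20.2], [49.0, 23.3, 27.9], [68.9, 31.1, 32.8]] slope [1.91650370e-02 2.29813486e+01]
side top 47 [[-91.3, -9.5, 110.3], [-46.0, 7.8, 125.3]]
```

```bash
python3 -m handwheel '[[0,0,0,-0.15,0,0,0],[0,0,0,-0.15,0,0,0],[0,0,0,-0.15,0,0,0],[0.2,-3,1,0,0,0,0],[0.2,-3,1,0,0,0,0],[0.2,-3,1,0,0,0,0],[0.1,-3,1,0,0,0,0],[0,0,0,0,0,0,0],[0,0,0,0,0,0,0]]'
cat >> fit.py <<'E'
def handle(p,W,v):
    m=masks(p);out={}
    for k in("red","yel"):
        P=W[m[k]];P=P[np.isfinite(P[:,0])];q=(P-[v[0],v[1],0])@Ro.from_euler("z",v[2]).as_matrix()*1000-[-60,0,85]
        G=np.stack([q@[c45,0,s45],q[:,1],q@[-s45,0,c45]],1);G=G[(np.abs(G)<[45,35,50]).all(1)]
        if len(G)>10: print(k,len(G),"grip-frame",np.percentile(G,[2,50,98],0).round(1).tolist(), "lateral slope",np.polyfit(G[:,2],G[:,1],1).round(2) )
E
python3 - <<'E'
from fit import *
s=get_state();c=get_calibration("wrist");p,d=grab_frame("wrist");W=cloud(c,d)
cv2.imwrite("pics/w2.png",p[:,:,::-1]);np.savez("pics/w2.npz",p=p,d=d)
v=[.5562,-.352,-.493]
print(s["ee_pos"],s["joints"].round(2),"cam",(-np.array(c["R"]).T@np.array(c["t"])).round(3))
handle(p,W,v)
for n in("scene","side"):
    z=np.load(f"pics/{n}0.npz");print(n);handle(z["p"],cloud(get_calibration(n),z["d"]),v)
P=W.reshape(-1,3);P=P[np.isfinite(P[:,0])]
Q=P[(P[:,0]>.4)&(P[:,0]<.68)&(P[:,1]>-.48)&(P[:,1]<-.24)&(P[:,2]>.006)&(P[:,2]<.15)]
print(fit(Q,v)[:2])
plan(*tcp(*v[:2],0,v[2],back=0))
E
```

```text
clock: 5.05
ee_pos: [0.4539, -0.2874, 0.2158]
ee_rot: [2.355, 1.394, 0.32]
wrist_force: [0.6, -0.3, 0.3]
opening: 1.001
[ 0.45390949 -0.28743229  0.21578638] [-0.26  0.13  0.8   2.24 -0.28  0.37  0.24] cam [ 0.46  -0.212  0.279]
red 2033 grip-frame [[-33.2, -10.3, -43.3], [-23.4, 8.8, 32.8], [-16.3, 14.3, 35.4]] lateral slope [-0.14  8.49]
yel 1084 grip-frame [[8.4, -5.9, -17.6], [16.0, 6.5, 31.1], [23.9, 10.3, 33.5]] lateral slope [-0.15  7.87]
scene
side
red 186 grip-frame [[-32.9, -14.4, -47.4], [-22.5, -11.0, 3.9], [-15.6, 8.1, 35.8]] lateral slope [ 0.08 -8.34]
yel 91 grip-frame [[10.1, -8.9, -18.2], [17.9, -6.0, 14.6], [25.0, 5.3, 33.9]] lateral slope [ 0.1 -5.9]
(array([ 0.5535732 , -0.34892444, -0.48723875]), np.float64(1.019881474741064))
 turn [ 0.0031  0.0037 -0.0086] then shift cm [-0.79 -0.42  9.16] | shift in now-axes [-0.76 -0.44  9.16]
```

View pics/w2.png

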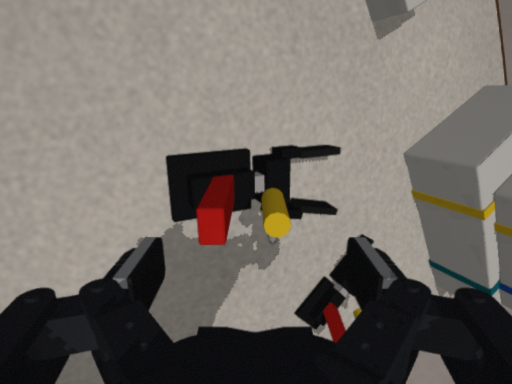

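Wrist view 2: the gripper is lined up along the handle, red at (215,210) and trigger at (275,212). The refit gives (0.5536,-0.349,-0.487) with a median residual of 1 mm, so I'll use that.

Run:
```python
from fit import *
plan(*tcp(.5536,-.349,0,-.487))
```

```text
turn [ 0.0031  0.0063 -0.014 ] then shift cm [-0.72 -0.75  9.  ] | shift in now-axes [-0.67 -0.77  9.  ]
```

```bash
python3 -m handwheel '[[-0.65,-0.75,0,0,0,-0.014,0],[0,0,2,0,0,0,0],[0,0,2,0,0,0,0],[0,0,2,0,0,0,0],[0,0,1.5,0,0,0,0],[0,0,1.5,0,0,0,0],[0,0,0,0,0,0,0]]'
python3 -m handwheel '[[0,0,0,0,0,0,0.2],[0,0,0,0,0,0,0.25],[0,0,0,0,0,0,0.25],[0,0,0,0,0,0,0.28],[0,0,0,0,0,0,0.28],[0,0,0,0,0,0,0.28]]' 20
python3 - <<'E'
from fit import *
s=get_state();print(s["ee_pos"],s["opening"],s["wrist_force"],s["wrist_torque"])
plan(*tcp(.5536,-.349,0,-.487))
c=get_calibration("wrist");p,d=grab_frame("wrist");W=cloud(c,d);handle(p,W,[.5536,-.349,-.487])
cv2.imwrite("pics/w3.png",p[:,:,::-1])
E
```

```text
clock: 5.8
ee_pos: [0.4801, -0.3114, 0.1313]
ee_rot: [2.345, 1.406, 0.315]
wrist_force: [0.0, 0.8, 0.0]
opening: 1.0
clock: 6.4
ee_pos: [0.4779, -0.311, 0.1319]
ee_rot: [2.346, 1.405, 0.315]
wrist_force: [0.1, 0.6, 0.9]
opening: 0.723
[ 0.47790051 -0.31102955  0.13187731] 0.7225595892192408 [0.06510742 0.59865577 0.86738382] [0.21068756 0.28649429 0.04068413]
 turn [ 0.0011  0.0082 -0.0029] then shift cm [ 0.19  0.18 -0.01] | shift in now-axes [ 0.19  0.18 -0.01]
red 6388 grip-frame [[-29.9, -9.2, -43.4], [-20.2, 11.3, 25.7], [-13.0, 13.2, 33.7]] lateral slope [-0.12  8.8 ]
yel 3932 grip-frame [[11.5, -6.5, -20.8], [18.4, 5.9, 23.2], [26.9, 9.0, 31.7]] lateral slope [-0.13  6.6 ]
```

View pics/w3.png

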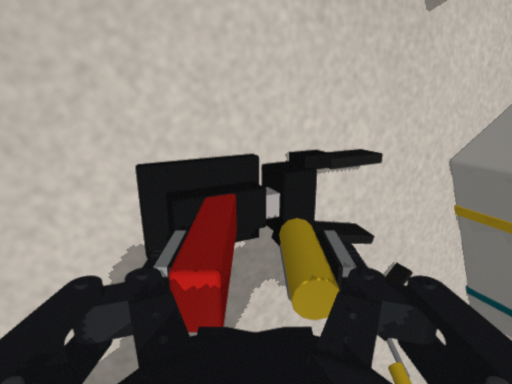

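Wrist view 3: the fingers straddle red (200,260) and trigger (305,265). I'll centre slightly, close lightly to about 58 mm, and lift.

```bash
python3 -m handwheel '[[0.3,0.1,0,0,0,0,0.28],[0,0,0,0,0,0,0.3],[0,0,0,0,0,0,0.32],[0,0,0,0,0,0,0.32],[0,0,0,0,0,0,0.32],[0,0,0,0,0,0,0.32]]' 20
python3 - <<'E'
from fit import *
s=get_state();print(s["ee_pos"],s["opening"]*85,s["wrist_force"],s["wrist_torque"])
E
```

```text
clock: 7.05
ee_pos: [0.4798, -0.3084, 0.132]
ee_rot: [2.347, 1.406, 0.315]
wrist_force: [-2.3, 2.5, 6.2]
opening: 0.682
[ 0.47982388 -0.30843736  0.13199373] 57.93107479202006 [-2.34055823  2.54299098  6.19753767] [0.2498891  0.2964033  0.12014698]
```

```bash
python3 -m handwheel '[[0,0.2,-0.45,0,0,0,0.32],[0,0.23,-0.45,0,0,0,0.32],[0,0.43,-0.9,0,0,0,0.32],[0,0.43,-0.9,0,0,0,0.32],[0,0.43,-0.9,0,0,0,0.32],[0,0.43,-0.9,0,0,0,0.32],[0,0,0,0,0,0,0.32],[0,0,0,0,0,0,0.32]]'
python3 - <<'E'
from fit import *
s=get_state();print(s["ee_pos"],s["opening"]*85,s["wrist_force"],s["wrist_torque"])
for n in("scene","side"):
    c=get_calibration(n);p,d=grab_frame(n);cv2.imwrite(f"pics/{n}1.png",p[:,:,::-1]);W=cloud(c,d)
    M=W.reshape(-1,3);M=M[np.isfinite(M[:,0])];v=[.5536,-.349,-.487]
    M=(M-[v[0],v[1],0])@Ro.from_euler("z",v[2]).as_matrix()*1000
    for nm,lo,hi in(("foot",(-115,-35,30),(-75,35,75)),("head",(-14,-25,30),(10,25,90)),("ljaw",(45,15,30),(85,45,90))):
        q=M[((M>lo)&(M<hi)).all(1)]
        if len(q)>5:print(n,nm,len(q),np.percentile(q,[5,50,95],0).round(1).tolist())
a=cv2.imread("pics/side1.png")[200:330,250:420];cv2.imwrite("pics/sd1.png",cv2.resize(a,None,fx=4,fy=4,interpolation=3))
E
```

```text
clock: 7.85
ee_pos: [0.4795, -0.308, 0.1814]
ee_rot: [2.347, 1.406, 0.314]
wrist_force: [0.4, 0.8, -2.2]
opening: 0.686
[ 0.47945971 -0.30795069  0.18137385] 58.30533272642984 [ 0.42555256  0.79885085 -2.18834602] [0.29543885 0.63734612 0.02034509]
scene foot 58 [[-99.1, 6.4, 51.8], [-88.8, 20.5, 58.4], [-75.9, 31.4, 65.5]]
scene head 134 [[-13.0, -19.2, 54.9], [0.2, 2.7, 81.1], [9.7, 24.0, 85.2]]
scene ljaw 80 [[46.9, 22.1, 55.8], [62.0, 28.0, 70.2], [75.3, 30.9, 79.3]]
side foot 171 [[-100.7, -30.0, 52.8], [-90.5, -12.3, 58.7], [-76.9, 26.3, 67.9]]
side head 127 [[-12.3, -23.3, 71.1], [-2.4, -4.2, 82.3], [8.0, 18.9, 84.7]]
side ljaw 69 [[46.4, 18.4, 57.1], [59.1, 20.6, 72.1], [71.3, 26.2, 79.4]]
```

View pics/sd1.png

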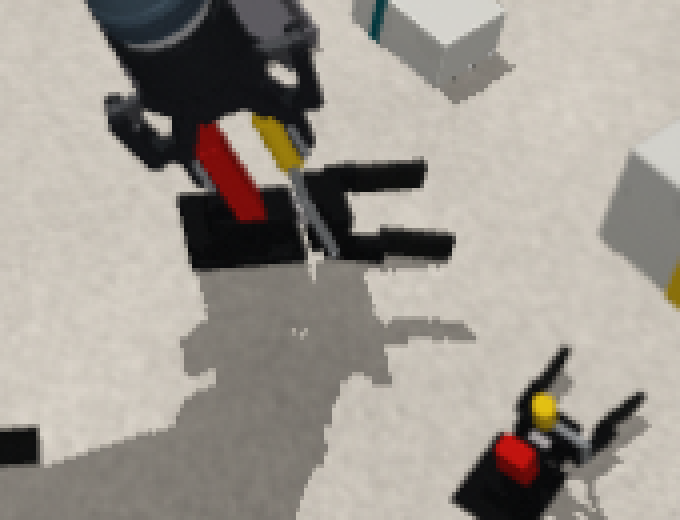

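Side view 1: the reacher hangs level in the gripper. Foot and head rose by the 49 mm lift, so there was no slip. Next is the carry to the rack.

```bash
cat >> fit.py <<'E'
Rg=Ro.from_rotvec([2.347,1.406,.315]).as_matrix();pg=np.array([.4798,-.3084,.132]);vg=np.array([.5536,-.349,-.487])
Z=lambda a:Ro.from_euler("z",a).as_matrix()
Rrel=Z(vg[2]).T@Rg; prel=Z(vg[2]).T@(pg-[vg[0],vg[1],0])
def tcpg(x,y,z,yaw): return np.array([x,y,z])+Z(yaw)@prel, Z(yaw)@Rrel
def reach_now():
    s=get_state();R=Ro.from_rotvec(s["ee_rot"]).as_matrix()@Rrel.T;o=s["ee_pos"]-R@prel
    return o,Ro.from_matrix(R).as_euler("ZYX"),R
def at_tube(t,yaw,lx,ly,z): # reacher pose so that world xy t is at reacher (lx,ly)
    o=np.array([t[0],t[1],0])-Z(yaw)@[lx,ly,0];return o[0],o[1],z,yaw
E
python3 - <<'E'
from fit import *
np.set_printoptions(precision=4,suppress=True)
print(reach_now()[:2])
s=get_state();th=.657;p=Z(th)@s["ee_pos"];
t=tcpg(*at_tube((.6526,.2088),.17,.149,-.007,.05))
print("arc end",p,"target",t[0])
R=t[1];print("residual shift in tool after arc",(t[0]-p)@R*100, "world z in tool",R[2], "fwd in tool",Z(.17)[:,0]@R,"left",Z(.17)[:,1]@R)
E
```

```text
(array([ 0.5527, -0.3485,  0.0487]), array([-0.4875,  0.0015, -0.0008]))
arc end [0.5674 0.0489 0.1808] target [0.4213 0.1776 0.182 ]
residual shift in tool after arc [ 15.0861 -10.9961  -5.5251] world z in tool [-0.0052  0.4346 -0.9006] fwd in tool [0.0055 0.9006 0.4345] left [ 1.     -0.0027 -0.0071]
```

```bash
python3 -m handwheel '[[0,-1,-0.5,0,0,0,0.32],[0,-2,-0.96,0,0,0,0.32],[0,-2.5,-1.2,0,0,0,0.32],[0,-2.5,-1.2,0,0,0,0.32],[0,-2,-0.96,0,0,0,0.32],[0.8,-1,-0.5,0,0.005,-0.01,0.32],[2,0,0,0,0.015,-0.03,0.32],[3.4,0,0,0,0.0215,-0.0455,0.32],[3.4,0,0,0,0.0215,-0.0455,0.32],[3.4,0,0,0,0.0215,-0.0455,0.32],[3.4,0,0,0,0.0215,-0.0455,0.32],[3.4,0,0,0,0.0215,-0.0455,0.32],[3.4,0,0,0,0.0215,-0.0455,0.32],[3.4,0,0,0,0.0215,-0.0455,0.32],[3.4,0,0,0,0.0215,-0.0455,0.32],[3.4,0,0,0,0.0215,-0.0455,0.32],[3.4,0,0,0,0.0215,-0.0455,0.32],[2,0,0,0,0.0215,-0.0455,0.32],[1,0,0,0,0.01,-0.02,0.32],[0,0,0,0,0,0,0.32]]'
python3 - <<'E'
from fit import *
np.set_printoptions(precision=4,suppress=True)
print(reach_now()[:2],get_state()["joints"],get_state()["opening"])
plan(*tcpg(*at_tube((.6526,.2088),.17,.149,-.007,.05)))
E
```

```text
clock: 9.95
ee_pos: [0.4564, 0.1328, 0.1785]
ee_rot: [1.849, 2.108, 0.468]
wrist_force: [0.2, -0.5, -2.4]
opening: 0.678
(array([0.5394, 0.1422, 0.0461]), array([ 0.1341,  0.005 , -0.0034])) [-0.8294  0.07    0.3973  2.3735  0.3863  0.3014 -0.6546] 0.6779606162873395
 turn [-0.0053  0.0186 -0.0309] then shift cm [ 4.99 -2.29 -1.52] | shift in now-axes [ 4.88 -2.45 -1.6 ]
```

```bash
python3 -m handwheel '[[0,-1.2,-0.8,-0.003,0.009,-0.016,0.32],[1,-1.1,-0.7,-0.003,0.009,-0.015,0.32],[2,0,0,0,0,0,0.32],[2,0,0,0,0,0,0.32],[0,-0.8,1.6,0,0,0,0.32],[0,-0.8,1.6,0,0,0,0.32],[0,0,0,0,0,0,0.32],[0,0,0,0,0,0,0.32]]'
cat > meas.py <<'E'
from fit import *
def look(tag,views=("scene","side","wrist")):
    o,e,R=reach_now();print("reacher kin",o.round(4),e.round(4),"open",round(get_state()["opening"]*85,1),"F",get_state()["wrist_force"].round(1))
    for n in views:
        c=get_calibration(n);p,d=grab_frame(n);cv2.imwrite(f"pics/{n}{tag}.png",p[:,:,::-1]);W=cloud(c,d)
        H=cv2.cvtColor(p,cv2.COLOR_RGB2HSV).astype(int)
        g=(H[...,0]>8)&(H[...,0]<25)&(H[...,1]>70)&(W[...,2]>.006)&(W[...,2]<.09)&(W[...,0]>.5)&(W[...,0]<.75)&(W[...,1]>-.2)&(W[...,1]<.28)
        T=W[g]
        if len(T)>8:
            r=least_squares(lambda q:np.hypot(T[:,0]-q[0],T[:,1]-q[1])-.02,T.mean(0)[:2],loss="cauchy",f_scale=.002)
            l=(np.r_[r.x,0]-o)@R;print(n,"tube",len(T),r.x.round(4),"z",T[:,2].min().round(3),T[:,2].max().round(3),"in reacher",l.round(4))
        M=W.reshape(-1,3);M=M[np.isfinite(M[:,0])];M=(M-o)@R*1000
        for nm,lo,hi in(("foot",(-115,-40,4),(-75,40,14)),("head",(-18,-30,28),(15,30,40)),("ljaw",(35,15,15),(85,45,36)),("rjaw",(35,-60,15),(85,-15,36))):
            q=M[((M>lo)&(M<hi)).all(1)]
            if len(q)>8:print("  ",n,nm,len(q),np.percentile(q,[3,50,97],0).round(1).tolist())
E
python3 - <<'E'
from meas import *
look("2")
plan(*tcpg(*at_tube((.6526,.2088),.17,.149,-.007,.004)))
E
```

```text
clock: 10.75
ee_pos: [0.4216, 0.176, 0.146]
ee_rot: [1.817, 2.137, 0.482]
wrist_force: [0.6, 0.2, -0.9]
opening: 0.685
reacher kin [0.5049 0.1884 0.014 ] [ 1.659e-01 -1.000e-04 -1.800e-03] open 58.2 F [ 0.6  0.2 -0.9]
scene tube 64 [0.6527 0.2081] z 0.006 0.062 in reacher [ 0.1489 -0.005  -0.014 ]
   scene foot 26 [[-99.1, -30.2, 7.2], [-86.7, -23.1, 9.5], [-77.4, 31.7, 12.7]]
   scene head 109 [[-13.5, -22.1, 29.0], [2.5, 0.5, 32.8], [13.2, 21.8, 37.4]]
   scene ljaw 36 [[36.2, 18.3, 17.6], [55.9, 22.2, 27.3], [74.8, 26.0, 31.6]]
   scene rjaw 30 [[39.0, -42.9, 17.2], [59.5, -37.5, 28.1], [77.0, -31.7, 32.6]]
side tube 128 [0.6526 0.2094] z 0.006 0.067 in reacher [ 0.1491 -0.0037 -0.014 ]
   side foot 84 [[-100.7, -31.7, 6.1], [-90.7, -4.3, 10.9], [-76.3, 28.6, 13.6]]
   side head 54 [[-17.4, -26.4, 28.6], [-4.4, -4.5, 33.0], [12.9, 19.6, 37.4]]
   side ljaw 45 [[36.0, 16.9, 16.0], [56.7, 21.3, 26.4], [74.8, 27.4, 32.8]]
   side rjaw 45 [[36.1, -44.1, 17.9], [53.8, -39.2, 27.5], [73.7, -31.8, 32.5]]
wrist tube 2516 [0.6523 0.2099] z 0.006 0.063 in reacher [ 0.1489 -0.0031 -0.014 ]
   wrist foot 2724 [[-99.8, -19.6, 7.5], [-91.3, 13.9, 11.4], [-76.7, 32.2, 12.7]]
   wrist head 2223 [[-15.9, -12.2, 28.9], [-3.9, 8.8, 35.1], [10.2, 26.7, 36.3]]
   wrist ljaw 616 [[36.0, 22.2, 16.5], [54.0, 27.8, 31.2], [73.3, 29.9, 32.5]]
   wrist rjaw 622 [[36.9, -40.1, 15.7], [55.3, -32.3, 30.0], [74.6, -26.5, 32.2]]
 turn [ 0.0031  0.0008 -0.0029] then shift cm [ 0.03 -0.6   0.96] | shift in now-axes [ 0.03 -0.6   0.96]
```

```bash
python3 -m handwheel '[[0.15,-0.3,0.5,0.003,0.001,-0.003,0.31],[0,-0.3,0.45,0,0,0,0.31],[0,0,0,0,0,0,0.31],[0,0.9,0.43,0,0,0,0.31],[0,1.35,0.65,0,0,0,0.31],[0,1.35,0.65,0,0,0,0.31],[0,0.45,0.22,0,0,0,0.31],[0,0,0,0,0,0,0.31],[0,0,0,0,0,0,0.31]]'
python3 - <<'E'
from meas import *
look("3")
plan(*tcpg(*at_tube((.6526,.2088),.17,.049,-.006,.004)))
a=cv2.imread("pics/wrist3.png");cv2.imwrite("pics/v3.png",a)
E
```

```text
clock: 11.8
ee_pos: [0.4639, 0.1859, 0.1347]
ee_rot: [1.813, 2.145, 0.48]
wrist_force: [-1.0, -0.6, -1.9]
opening: 0.691
reacher kin [0.5467 0.1986 0.0024] [ 0.1714  0.0029 -0.0019] open 58.7 F [-1.  -0.6 -1.9]
scene tube 77 [0.6892 0.2132] z 0.006 0.087 in reacher [ 0.1428 -0.01   -0.002 ]
   scene foot 31 [[-100.7, -29.9, 5.9], [-86.3, -23.4, 8.8], [-77.8, 30.1, 12.6]]
   scene head 107 [[-15.2, -22.2, 28.8], [0.7, -1.9, 32.9], [11.9, 20.3, 36.1]]
   scene ljaw 23 [[35.6, 18.6, 19.5], [53.4, 22.0, 28.1], [67.3, 27.9, 32.0]]
   scene rjaw 29 [[36.6, -42.5, 19.2], [59.7, -38.1, 28.3], [77.6, -31.3, 32.0]]
side tube 142 [0.6322 0.1813] z 0.006 0.088 in reacher [ 0.0812 -0.0317 -0.0023]
   side foot 80 [[-101.8, -33.3, 4.9], [-91.4, -8.4, 9.7], [-77.1, 28.3, 13.4]]
   side head 43 [[-16.7, -24.1, 28.9], [-7.4, -3.2, 33.7], [7.6, 18.9, 37.0]]
   side ljaw 36 [[38.8, 17.3, 15.5], [53.5, 20.5, 26.3], [71.3, 28.4, 32.1]]
   side rjaw 37 [[35.7, -46.4, 16.1], [54.6, -40.3, 25.4], [71.7, -34.0, 32.6]]
wrist tube 3569 [0.6152 0.2145] z 0.006 0.09 in reacher [ 0.0702  0.0039 -0.0022]
   wrist foot 2817 [[-101.6, -19.9, 7.5], [-92.8, 13.8, 10.3], [-76.7, 31.0, 11.7]]
   wrist head 2085 [[-17.0, -13.1, 28.3], [-5.2, 8.0, 33.9], [8.6, 25.2, 35.0]]
   wrist ljaw 566 [[36.1, 21.3, 16.8], [52.9, 26.7, 29.8], [71.2, 29.0, 31.0]]
   wrist rjaw 553 [[36.7, -43.1, 15.9], [55.3, -34.7, 29.1], [72.6, -28.6, 30.8]]
 turn [-0.0027  0.0004  0.0024] then shift cm [-0.19  5.17  2.36] | shift in now-axes [-0.2   5.18  2.35]
```

View pics/v3.png

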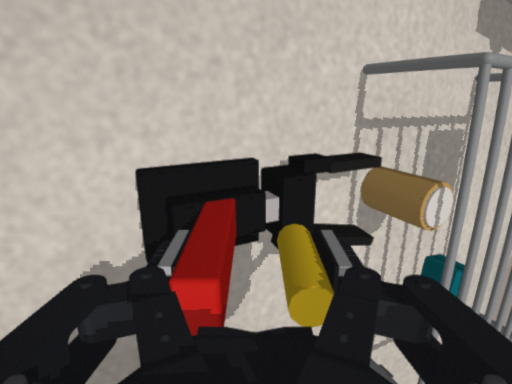

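```bash
sed -i 's/W\[...,2\]<.09)/W[...,2]<.066)\&(np.hypot(W[...,0]-TC[0],W[...,1]-TC[1])<.035)/; s/^def look.*/TC=[.6526,.2088]\n&/' meas.py
python3 - <<'E'
from meas import *
look("4")
E
```

```text
reacher kin [0.5466 0.1989 0.0025] [ 0.172   0.0027 -0.0014] open 58.9 F [-0.7  0.4 -2.3]
scene tube 67 [0.6525 0.2085] z 0.007 0.062 in reacher [ 0.106  -0.0087 -0.0023]
   scene foot 26 [[-98.7, -30.6, 6.5], [-87.6, -22.9, 9.6], [-77.9, 29.6, 12.5]]
   scene head 106 [[-13.3, -21.7, 29.5], [0.7, -1.8, 32.9], [12.9, 21.2, 36.4]]
   scene ljaw 22 [[36.2, 17.8, 16.6], [52.7, 20.8, 28.2], [68.1, 27.3, 31.6]]
   scene rjaw 29 [[36.4, -41.7, 15.9], [58.1, -38.6, 27.2], [77.0, -30.2, 32.1]]
side tube 123 [0.6528 0.2095] z 0.007 0.065 in reacher [ 0.1065 -0.0078 -0.0023]
   side foot 82 [[-101.6, -32.6, 5.2], [-92.4, -8.9, 10.4], [-77.2, 27.7, 13.3]]
   side head 44 [[-17.0, -24.3, 28.1], [-6.6, -1.5, 33.2], [10.1, 19.0, 36.7]]
   side ljaw 38 [[36.2, 17.0, 16.1], [55.3, 21.0, 25.2], [69.6, 25.6, 33.1]]
   side rjaw 40 [[36.3, -46.5, 16.3], [55.2, -40.8, 26.1], [71.2, -33.4, 32.1]]
wrist tube 2944 [0.6522 0.2098] z 0.006 0.065 in reacher [ 0.106  -0.0074 -0.0023]
   wrist foot 2789 [[-101.0, -20.0, 7.2], [-92.3, 13.5, 10.5], [-76.7, 31.1, 11.9]]
   wrist head 2129 [[-16.3, -12.9, 28.4], [-4.6, 8.1, 34.1], [9.6, 26.6, 35.2]]
   wrist ljaw 585 [[36.1, 21.3, 16.8], [53.3, 26.9, 30.1], [72.2, 29.0, 31.3]]
   wrist rjaw 573 [[36.8, -42.8, 15.6], [55.4, -34.5, 29.3], [73.1, -28.6, 31.3]]
```

```bash
python3 -m handwheel '[[-0.15,0.07,-0.14,-0.003,0,0,0.31],[0,0.5,0.24,0,0,0,0.31],[0,0.9,0.43,0,0,0,0.31],[0,0.9,0.43,0,0,0,0.31],[0,0.9,0.43,0,0,0,0.31],[0,0.9,0.43,0,0,0,0.31],[0,0.6,0.29,0,0,0,0.31],[0,0.43,0.2,0,0,0,0.31],[0,0,0,0,0,0,0.31],[0,0,0,0,0,0,0.31]]'
python3 - <<'E'
from meas import *
look("5")
a=cv2.imread("pics/side5.png")[100:220,200:340];b=cv2.imread("pics/wrist5.png")[80:320,230:512]
cv2.imwrite("pics/v5.png",np.hstack([cv2.resize(a,(560,480),interpolation=3)[:, :400],cv2.resize(b,(400,480))]))
E
```

```text
clock: 13.1
ee_pos: [0.5207, 0.1941, 0.1368]
ee_rot: [1.811, 2.143, 0.485]
wrist_force: [-0.0, -0.2, -1.9]
opening: 0.691
reacher kin [0.604  0.207  0.0048] [ 0.1715 -0.0007 -0.0013] open 58.8 F [-0.  -0.2 -1.9]
scene tube 78 [0.653  0.2083] z 0.007 0.066 in reacher [ 0.0485 -0.0071 -0.0049]
   scene foot 34 [[-98.5, -31.1, 5.5], [-86.6, -23.8, 8.8], [-75.6, 27.8, 12.8]]
   scene head 65 [[-15.2, -21.6, 29.3], [2.6, -1.8, 32.5], [11.3, 20.9, 35.5]]
   scene ljaw 34 [[37.0, 19.1, 17.8], [57.7, 22.3, 25.9], [74.9, 28.2, 30.9]]
   scene rjaw 54 [[38.5, -44.3, 16.7], [61.1, -27.1, 27.5], [75.2, -16.6, 33.9]]
side tube 109 [0.6526 0.2096] z 0.007 0.065 in reacher [ 0.0483 -0.0057 -0.0049]
   side foot 79 [[-102.6, -32.7, 5.0], [-92.4, -10.2, 9.3], [-77.8, 27.4, 13.3]]
   side head 41 [[-16.9, -24.1, 28.7], [-9.4, -5.6, 32.5], [10.7, 21.0, 37.5]]
   side ljaw 10 [[35.3, 18.4, 18.6], [38.9, 20.3, 28.3], [45.1, 25.8, 30.9]]
   side rjaw 51 [[35.2, -46.6, 16.7], [50.9, -39.8, 28.2], [70.0, -20.1, 33.6]]
wrist tube 3073 [0.6523 0.21  ] z 0.006 0.064 in reacher [ 0.048  -0.0053 -0.0049]
   wrist foot 2809 [[-101.7, -20.1, 7.1], [-92.9, 13.9, 10.2], [-76.7, 30.9, 11.7]]
   wrist head 2053 [[-17.0, -13.2, 28.4], [-5.3, 7.7, 33.8], [8.3, 24.8, 34.9]]
   wrist ljaw 568 [[36.1, 21.2, 16.4], [52.8, 26.6, 29.7], [71.3, 28.9, 30.7]]
   wrist rjaw 371 [[36.1, -43.8, 16.3], [48.5, -33.0, 29.5], [68.2, -23.5, 31.0]]
```

View pics/v5.png

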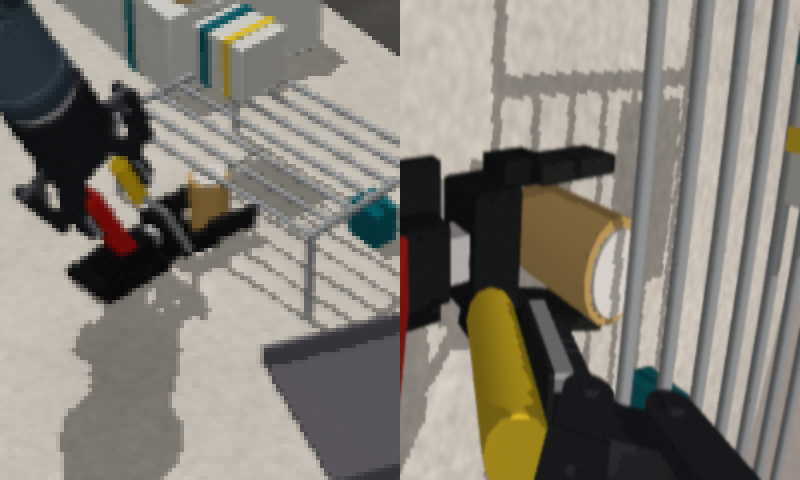

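The tube sits between the jaws at reacher (48, -6) mm and has not moved. Now I'll squeeze gradually, backing off along tool y to offset the symmetric finger closing.

```bash
python3 -m handwheel '[[0,-0.09,0,0,0,0,0.33],[0,-0.09,-0.03,0,0,0,0.35],[0,-0.09,-0.03,0,0,0,0.37],[0,-0.09,-0.03,0,0,0,0.39],[0,-0.05,0,0,0,0,0.40],[0,-0.05,0,0,0,0,0.41],[0,0,0,0,0,0,0.42],[0,0,0,0,0,0,0.43],[0,0,0,0,0,0,0.44],[0,0,0,0,0,0,0.46],[0,0,0,0,0,0,0.46],[0,0,0,0,0,0,0.46]]' 24
python3 - <<'E'
from meas import *
look("6",("scene","side"))
print(get_state()["wrist_torque"])
E
```

```text
clock: 14.45
ee_pos: [0.5166, 0.1935, 0.1359]
ee_rot: [1.811, 2.142, 0.486]
wrist_force: [-1.3, -1.2, -0.4]
opening: 0.591
reacher kin [0.6    0.2064 0.0041] [ 0.1714 -0.0016 -0.001 ] open 50.2 F [-1.3 -1.2 -0.4]
scene tube 73 [0.6515 0.2128] z 0.006 0.064 in reacher [ 0.0518 -0.0025 -0.0042]
   scene foot 24 [[-96.4, -30.3, 5.0], [-85.8, -23.6, 8.9], [-76.2, 31.1, 11.8]]
   scene head 58 [[-9.4, -24.6, 29.7], [6.2, -7.6, 32.9], [14.6, 18.8, 36.4]]
   scene ljaw 29 [[56.2, 16.3, 16.0], [66.4, 20.6, 23.8], [80.2, 25.1, 29.9]]
   scene rjaw 61 [[35.7, -32.5, 17.1], [62.4, -27.3, 26.7], [80.9, -17.4, 34.5]]
side tube 98 [0.652  0.2138] z 0.011 0.063 in reacher [ 0.0525 -0.0015 -0.0042]
   side foot 77 [[-97.5, -31.9, 4.5], [-89.4, -4.8, 9.9], [-75.8, 27.6, 13.3]]
   side head 42 [[-13.8, -25.9, 28.8], [-4.8, -5.0, 32.6], [13.6, 17.6, 36.3]]
   side ljaw 11 [[35.8, 15.3, 17.0], [40.7, 17.6, 27.5], [46.6, 22.9, 34.0]]
   side rjaw 45 [[38.4, -33.2, 16.8], [55.4, -28.1, 27.9], [76.2, -15.9, 33.2]]
[-0.47912661  0.32963973 -0.29664578]
```

Opening has stalled at 50.2 mm at the 24 N cap, with the tube pressed against the left jaw. I'll raise the grip a bit and lift slightly.

```bash
python3 -m handwheel '[[0,0,0,0,0,0,0.46],[0,0,0,0,0,0,0.46],[0,0,0,0,0,0,0.46],[0,0.1,-0.2,0,0,0,0.46],[0,0.13,-0.27,0,0,0,0.46],[0,0.13,-0.27,0,0,0,0.46],[0,0.13,-0.27,0,0,0,0.46],[0,0,0,0,0,0,0.46],[0,0,0,0,0,0,0.46]]' 29
python3 - <<'E'
from meas import *
look("7")
a=cv2.imread("pics/side7.png")[100:190,200:310];b=cv2.imread("pics/wrist7.png")[80:320,230:512]
cv2.imwrite("pics/v7.png",np.hstack([cv2.resize(a,(400,327),interpolation=3),cv2.resize(b,(390,327))]))
E
```

```text
clock: 15.45
ee_pos: [0.5165, 0.1937, 0.1473]
ee_rot: [1.811, 2.143, 0.486]
wrist_force: [0.1, 0.4, -2.8]
opening: 0.583
reacher kin [0.6    0.2068 0.0154] [ 0.1718 -0.0018 -0.0008] open 49.6 F [ 0.1  0.4 -2.8]
scene tube 47 [0.6523 0.2135] z 0.015 0.066 in reacher [ 0.0527 -0.0022 -0.0155]
   scene foot 25 [[-93.4, -29.7, 6.8], [-85.2, -22.3, 8.3], [-78.1, 31.1, 12.1]]
   scene head 59 [[-10.5, -25.0, 29.5], [-1.7, -4.7, 33.3], [13.5, 18.7, 35.4]]
   scene ljaw 26 [[49.2, 17.5, 16.4], [67.3, 21.4, 26.9], [77.9, 25.3, 30.8]]
   scene rjaw 51 [[37.2, -31.2, 17.7], [64.9, -27.1, 27.4], [80.7, -17.1, 32.6]]
side tube 78 [0.6514 0.2148] z 0.012 0.066 in reacher [ 0.052  -0.0008 -0.0155]
   side foot 66 [[-96.7, -31.7, 5.7], [-87.6, -1.8, 9.7], [-76.3, 27.6, 12.9]]
   side head 42 [[-14.8, -25.8, 28.7], [-5.8, -5.6, 34.2], [12.0, 19.6, 38.8]]
   side rjaw 41 [[38.3, -32.1, 17.0], [52.2, -27.5, 27.8], [70.3, -16.9, 34.2]]
wrist tube 1988 [0.651  0.2146] z 0.014 0.066 in reacher [ 0.0516 -0.001  -0.0155]
   wrist foot 2586 [[-96.6, -24.0, 6.7], [-89.0, 9.8, 10.3], [-76.7, 31.0, 11.7]]
   wrist head 2154 [[-14.0, -14.8, 28.2], [-1.2, 5.6, 33.8], [12.8, 23.6, 35.0]]
   wrist ljaw 751 [[36.5, 15.6, 16.7], [51.6, 23.3, 29.9], [75.2, 26.8, 34.0]]
   wrist rjaw 265 [[35.5, -27.8, 16.1], [41.3, -21.7, 29.1], [53.7, -16.7, 30.5]]
```

View pics/v7.png

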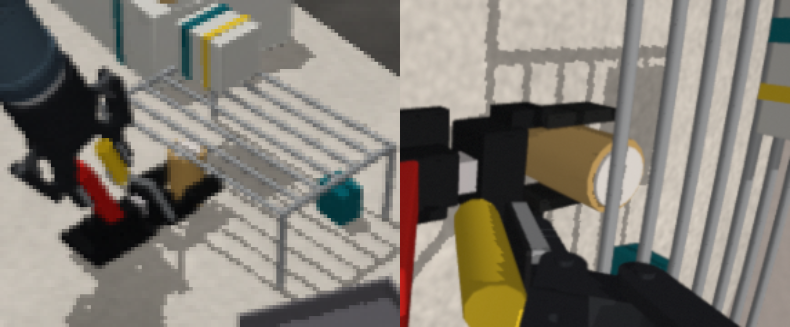

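The tube is lifted about 11 mm, upright in the jaws (left panel ~(185,170), right panel ~(590,165)). Drawing it out now.

```bash
python3 -m handwheel '[[0,-0.45,-0.22,0,0,0,0.46],[0,-0.9,-0.43,0,0,0,0.46],[0,-1.35,-0.65,0,0,0,0.46],[0,-1.35,-0.65,0,0,0,0.46],[0,-1.35,-0.65,0,0,0,0.46],[0,-1.35,-0.65,0,0,0,0.46],[0,-1.35,-0.65,0,0,0,0.46],[0,-1.35,-0.65,0,0,0,0.46],[0,-0.9,-0.43,0,0,0,0.46],[0,-0.45,-0.22,0,0,0,0.46],[0,0,0,0,0,0,0.46],[0,0,0,0,0,0,0.46],[0,0,0,0,0,0,0.46]]'
cat > tray.py <<'E'
from fit import *
from scipy.optimize import minimize
def tray():
    for n in("scene","side"):
        z=np.load(f"pics/{n}0.npz");W=cloud(get_calibration(n),z["d"])
        P=W.reshape(-1,3);P=P[np.isfinite(P[:,0])]
        Q=P[(np.abs(P[:,0]-.647)<.13)&(np.abs(P[:,1]+.08)<.125)&(P[:,2]>.0085)&(P[:,2]<.025)]
        H=cv2.cvtColor(z["p"],cv2.COLOR_RGB2HSV)
        def cost(v):
            L=(Q[:,:2]-v[:2])@np.array([[np.cos(v[2]),-np.sin(v[2])],[np.sin(v[2]),np.cos(v[2])]])
            x,y=L[:,0]*1000,L[:,1]*1000
            bx=lambda a,b,c,d:np.hypot(np.maximum(np.maximum(a-x,x-b),0),np.maximum(np.maximum(c-y,y-d),0))
            return np.minimum(np.min([bx(75,80,-85,85),bx(-80,80,80,85),bx(-80,80,-85,-80)],0),15)
        b=min((minimize(lambda v:(cost(v)**2).sum(),[.647,-.08,a],method="Nelder-Mead",options=dict(xatol=1e-4,fatol=.1,initial_simplex=[[.647,-.08,a],[.66,-.08,a],[.647,-.07,a],[.647,-.08,a+.1]])) for a in(-.5,-.3,-.15,0,.15,.3,.5)),key=lambda r:r.fun)
        print(n,"tray",b.x.round(4),len(Q),"med",np.median(cost(b.x)).round(2))
E
python3 - <<'E'
from meas import *; import meas
from tray import tray
tray()
o,e,R=reach_now();meas.TC=(o+R@[.052,-.002,0])[:2];print(meas.TC)
look("8")
E
```

```text
clock: 16.9
ee_pos: [0.399, 0.1741, 0.1471]
ee_rot: [1.811, 2.142, 0.487]
wrist_force: [-0.1, 0.4, -3.6]
opening: 0.581
scene tray [ 0.6451 -0.0782 -0.2331] 509 med 0.0
side tray [ 0.6415 -0.0805 -0.2259] 454 med 0.0
[0.53408867 0.19408352]
reacher kin [0.4825 0.1872 0.0154] [ 0.1714 -0.0025 -0.0004] open 49.4 F [-0.1  0.4 -3.6]
scene tube 42 [0.5337 0.1966] z 0.042 0.066 in reacher [ 0.052   0.0006 -0.0155]
   scene foot 23 [[-96.0, -30.4, 5.6], [-85.2, -23.9, 9.4], [-75.5, 30.9, 12.7]]
   scene head 74 [[-17.0, -24.0, 28.9], [0.2, -6.5, 33.2], [13.7, 18.8, 36.5]]
   scene ljaw 32 [[50.0, 16.2, 17.5], [74.0, 19.7, 28.7], [82.8, 24.5, 32.7]]
   scene rjaw 66 [[35.4, -29.3, 16.1], [59.5, -24.9, 26.9], [81.0, -16.5, 32.0]]
side tube 79 [0.5342 0.1949] z 0.02 0.065 in reacher [ 0.0522 -0.0012 -0.0155]
   side foot 76 [[-96.6, -31.7, 4.9], [-88.4, -5.4, 10.2], [-77.2, 26.9, 12.8]]
   side head 47 [[-14.2, -23.9, 28.6], [4.7, -7.4, 33.0], [14.0, 20.4, 36.7]]
   side ljaw 10 [[35.3, 17.2, 18.2], [38.2, 19.8, 28.4], [43.2, 24.2, 31.9]]
   side rjaw 55 [[36.7, -32.6, 16.0], [55.3, -28.7, 27.8], [75.8, -19.0, 34.2]]
wrist tube 1979 [0.5336 0.195 ] z 0.017 0.066 in reacher [ 0.0516 -0.001  -0.0155]
   wrist foot 2589 [[-96.4, -24.0, 6.7], [-88.9, 9.8, 10.5], [-76.6, 31.0, 12.0]]
   wrist head 2194 [[-14.6, -15.0, 28.3], [-1.1, 5.3, 34.0], [13.1, 24.7, 35.1]]
   wrist ljaw 758 [[37.0, 15.5, 17.0], [51.7, 23.3, 30.1], [76.1, 26.8, 34.2]]
   wrist rjaw 272 [[35.5, -28.0, 16.2], [41.4, -21.4, 29.2], [53.3, -16.1, 30.7]]
```

Tube is out and held. The tray fits at (0.643,-0.079), yaw -0.23, in both views. Lift, then arc across to the tray front.

```bash
python3 -m handwheel '[[0,0.26,-0.54,0,0,0,0.46],[0,0.43,-0.9,0,0,0,0.46],[0,0.43,-0.9,0,0,0,0.46],[-0.8,0,0,0,-0.0087,0.018,0.46],[-1.6,0,0,0,-0.0174,0.036,0.46],[-2.3,0,0,0,-0.0174,0.036,0.46],[-2.3,0,0,0,-0.0174,0.036,0.46],[-2.3,0,0,0,-0.0174,0.036,0.46],[-2.3,0,0,0,-0.0174,0.036,0.46],[-2.3,0,0,0,-0.0174,0.036,0.46],[-2.3,0,0,0,-0.0174,0.036,0.46],[-2.3,0,0,0,-0.0174,0.036,0.46],[-1.6,0,0,0,-0.0174,0.036,0.46],[-0.8,0,0,0,-0.0087,0.018,0.46],[0,0,0,0,0,0,0.46],[0,0,0,0,0,0,0.46]]'
python3 - <<'E'
from meas import *
print(reach_now()[:2])
t=np.array([.643,-.079])+Z(-.23)[:2,0]*-.01
plan(*tcpg(*at_tube(t,-.23,.052,-.001,.042)))
E
```

```text
clock: 18.65
ee_pos: [0.3992, -0.0129, 0.1737]
ee_rot: [2.134, 1.752, 0.397]
wrist_force: [-0.3, -0.2, -1.9]
opening: 0.579
(array([ 0.48196375, -0.03029229,  0.04198952]), array([-1.91342149e-01, -2.99133336e-03, -1.27913547e-04]))
 turn [ 0.0032 -0.0167  0.0348] then shift cm [-0.59  9.59  4.6 ] | shift in now-axes [-1.    9.54  4.62]
```

```bash
python3 -m handwheel '[[-0.2,0.5,0.25,0,-0.008,0.017,0.46],[-0.4,1.1,0.53,0.003,-0.008,0.017,0.46],[0,1.6,0.77,0,0,0,0.46],[0,1.6,0.77,0,0,0,0.46],[0,1.6,0.77,0,0,0,0.46],[0,1.6,0.77,0,0,0,0.46],[0,1.1,0.53,0,0,0,0.46],[0,0.5,0.24,0,0,0,0.46],[0,0,0,0,0,0,0.46],[0,0,0,0,0,0,0.46]]'
cat >> meas.py <<'E'
def tubez(tag,views=("scene","side","wrist")):
    o,e,R=reach_now();C=(o+R@[.052,-.001,0])[:2];print("kin",o.round(4),e.round(4),"tube kin",C.round(4),"open",(get_state()["opening"]*85).round(1),"F",get_state()["wrist_force"].round(1))
    for n in views:
        c=get_calibration(n);p,d=grab_frame(n);cv2.imwrite(f"pics/{n}{tag}.png",p[:,:,::-1]);W=cloud(c,d)
        H=cv2.cvtColor(p,cv2.COLOR_RGB2HSV).astype(int);near=np.hypot(W[...,0]-C[0],W[...,1]-C[1])<.035
        T=W[near&(H[...,0]>8)&(H[...,0]<25)&(H[...,1]>70)&(W[...,2]>.01)&(W[...,2]<.13)]
        D=W[near&(W[...,2]>.05)&(W[...,2]<.13)&(H[...,1]<60)&(H[...,2]>110)]
        if len(T)>8:
            a=least_squares(lambda q:np.hypot(T[:,0]-q[0]-q[2]*(T[:,2]-.06),T[:,1]-q[1]-q[3]*(T[:,2]-.06))-.02,np.r_[C,0,0],loss="cauchy",f_scale=.002).x
            r=a[:2];tr=Z(-.23)[:2,:2].T@(r-[.643,-.079]);print(n,len(T),"tube xy",r.round(4),"tilt",a[2:].round(3),"in tray",tr.round(4),"z",T[:,2].min().round(3),np.percentile(T[:,2],98).round(4),"disc",len(D),np.median(D[:,2]).round(4) if len(D)>3 else "")
E
python3 - <<'E'
from meas import *
tubez("9")
a=cv2.imread("pics/side9.png")[140:260,200:360];cv2.imwrite("pics/v9.png",cv2.resize(a,None,fx=4,fy=4,interpolation=3))
E
```

```text
clock: 19.65
ee_pos: [0.5012, -0.0415, 0.1737]
ee_rot: [2.163, 1.715, 0.386]
wrist_force: [-0.1, -0.0, -2.5]
opening: 0.58Traceback (most recent call last):
  File "<stdin>", line 2, in <module>
  File "meas.py", line 18, in tubez
    o,e,R=reach_now();C=(o+R@[.052,-.001,0])[:2];print("kin",o.round(4),e.round(4),"tube kin",C.round(4),"open",(get_state()["opening"]*85).round(1),"F",get_state()["wrist_force"].round(1))
                                                                                                                ^^^^^^^^^^^^^^^^^^^^^^^^^^^^^^^^^
AttributeError: 'float' object has no attribute 'round'
```

```bash
sed -i 's/(get_state()\["opening"\]\*85).round(1)/round(get_state()["opening"]*85,1)/' meas.py
python3 - <<'E'
from meas import *
tubez("9")
a=cv2.imread("pics/side9.png")[140:260,200:360];cv2.imwrite("pics/v9.png",cv2.resize(a,None,fx=4,fy=4,interpolation=3))
E
```

```text
kin [ 0.5829 -0.0617  0.0417] [-2.259e-01  5.000e-04 -1.000e-04] tube kin [ 0.6333 -0.0743] open 49.3 F [-0.1 -0.  -2.5]
scene 222 tube xy [ 0.6333 -0.0746] tilt [ 0.009 -0.007] in tray [-0.0104  0.0021] z 0.035 0.1005 disc 71 0.101
side 138 tube xy [ 0.6341 -0.0732] tilt [-0.014 -0.036] in tray [-0.01    0.0036] z 0.037 0.1001 disc 57 0.101
wrist 2870 tube xy [ 0.6332 -0.074 ] tilt [-0.002 -0.017] in tray [-0.0106  0.0026] z 0.044 0.1004 disc 1224 0.1018
```

View pics/v9.png

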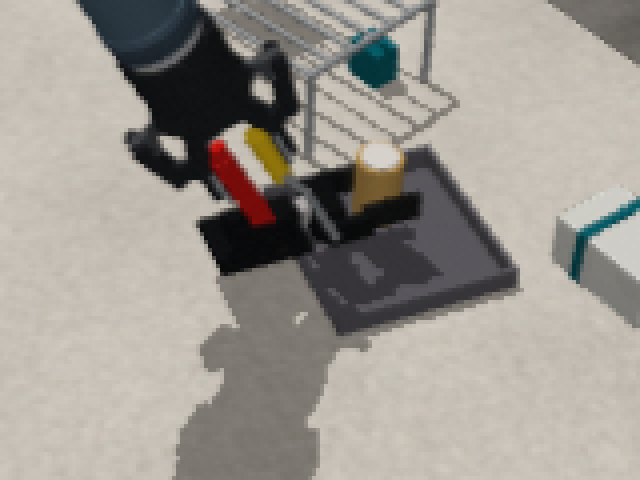

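Side view: the tube is upright above the tray floor. Its top is at 0.101, so its base is at 0.037, and it needs to go down 33 mm.

```bash
python3 -m handwheel '[[0,-0.22,0.45,0,0,0,0.46],[0,-0.22,0.45,0,0,0,0.46],[0,-0.22,0.45,0,0,0,0.46],[0,-0.22,0.45,0,0,0,0.46],[0,-0.22,0.45,0,0,0,0.46],[0,-0.13,0.27,0,0,0,0.46],[0,-0.09,0.18,0,0,0,0.46],[0,0,0,0,0,0,0.46],[0,0,0,0,0,0,0.46],[0,0,0,0,0,0,0.46]]'
python3 - <<'E'
from meas import *
tubez("10")
E
```

```text
clock: 20.8
ee_pos: [0.5021, -0.0418, 0.1445]
ee_rot: [2.163, 1.713, 0.388]
wrist_force: [1.2, 0.6, -2.1]
opening: 0.577
kin [ 0.5841 -0.062   0.0127] [-0.2262 -0.0016  0.0007] tube kin [ 0.6346 -0.0746] open 49.0 F [ 1.2  0.6 -2.1]
scene 213 tube xy [ 0.6346 -0.075 ] tilt [0.008 0.   ] in tray [-0.0091  0.0019] z 0.01 0.0718 disc 67 0.0725
side 136 tube xy [ 0.6347 -0.0746] tilt [-0.004  0.003] in tray [-0.0091  0.0024] z 0.013 0.0726 disc 53 0.0724
wrist 2884 tube xy [ 0.6344 -0.0749] tilt [-0.004 -0.016] in tray [-0.0093  0.0021] z 0.013 0.0713 disc 1217 0.0727
```

```bash
python3 -m handwheel '[[0,-0.09,0.18,0,0,0,0.46],[0,-0.09,0.18,0,0,0,0.46],[0,-0.02,0.05,0,0,0,0.46],[0,0,0,0,0,0,0.46],[0,0,0,0,0,0,0.46],[0,0,0,0,0,0,0.46]]'
python3 - <<'E'
from meas import *
tubez("11")
E
```

```text
clock: 21.55
ee_pos: [0.502, -0.0418, 0.1399]
ee_rot: [2.162, 1.714, 0.388]
wrist_force: [-1.9, 0.1, 1.0]
opening: 0.581
kin [ 0.584  -0.0619  0.0081] [-0.226  -0.0016  0.0007] tube kin [ 0.6345 -0.0745] open 49.4 F [-1.9  0.1  1. ]
scene 203 tube xy [ 0.6346 -0.075 ] tilt [-0.005 -0.009] in tray [-0.009  0.002] z 0.01 0.0679 disc 69 0.0679
side 134 tube xy [ 0.6348 -0.0747] tilt [-0.003 -0.026] in tray [-0.009   0.0023] z 0.012 0.0681 disc 54 0.0681
wrist 2901 tube xy [ 0.6345 -0.0749] tilt [-0.002 -0.014] in tray [-0.0092  0.0021] z 0.012 0.0669 disc 1211 0.0683
```

Top at 0.068 and the wrist force reversed, so the tube is standing on the floor. Releasing the jaws slowly.

```bash
python3 -m handwheel '[[0,0,0,0,0,0,0.43],[0,0,0,0,0,0,0.42],[0,0.05,0,0,0,0,0.41],[0,0.05,0,0,0,0,0.40],[0,0.06,0,0,0,0,0.39],[0,0.06,0,0,0,0,0.375],[0,0.06,0.02,0,0,0,0.36],[0,0.07,0.02,0,0,0,0.345],[0,0.06,0.02,0,0,0,0.33],[0,0.05,0.02,0,0,0,0.315],[0,0,0,0,0,0,0.31],[0,0,0,0,0,0,0.31]]'
python3 - <<'E'
from meas import *
import meas
tubez("12");meas.TC=[.6346,-.0749];look("12b")
E
```

```text
clock: 22.9
ee_pos: [0.5062, -0.0429, 0.141]
ee_rot: [2.163, 1.714, 0.387]
wrist_force: [-0.4, -0.0, -2.6]
opening: 0.69
kin [ 0.5881 -0.0631  0.0091] [-0.2263 -0.001   0.0004] tube kin [ 0.6385 -0.0757] open 58.7 F [-0.4 -0.  -2.6]
scene 205 tube xy [ 0.6341 -0.0748] tilt [-0.002  0.012] in tray [-0.0096  0.0021] z 0.01 0.0667 disc 68 0.0673
side 141 tube xy [ 0.6348 -0.0749] tilt [ 0.    -0.005] in tray [-0.0089  0.0021] z 0.014 0.0685 disc 54 0.0674
wrist 2937 tube xy [ 0.6344 -0.0748] tilt [-0.004 -0.007] in tray [-0.0094  0.0021] z 0.01 0.0668 disc 1248 0.0683
reacher kin [ 0.5881 -0.063   0.009 ] [-0.2263 -0.0009  0.0005] open 59.0 F [-0.2 -0.2 -2. ]
scene tube 203 [ 0.6346 -0.075 ] z 0.007 0.066 in reacher [ 0.0481 -0.0012 -0.0091]
   scene foot 52 [[-98.7, -29.4, 5.8], [-86.5, 18.6, 9.8], [-75.5, 31.5, 13.0]]
   scene head 102 [[-14.4, -23.4, 28.9], [-1.5, 4.9, 33.8], [11.2, 23.1, 36.4]]
   scene ljaw 60 [[36.5, 15.8, 18.5], [57.3, 25.1, 28.0], [75.7, 29.4, 32.7]]
   scene rjaw 74 [[35.5, -43.9, 16.4], [57.9, -35.4, 26.0], [76.1, -18.1, 32.2]]
side tube 134 [ 0.6354 -0.0746] z 0.008 0.066 in reacher [ 0.0487 -0.0007 -0.0091]
   side foot 96 [[-100.7, -31.0, 5.2], [-91.3, -7.9, 9.6], [-78.4, 28.1, 13.1]]
   side head 62 [[-8.8, -23.5, 28.7], [-0.8, -3.2, 33.6], [8.9, 19.9, 36.6]]
   side rjaw 75 [[36.9, -45.6, 15.7], [51.6, -37.6, 26.9], [71.2, -16.9, 33.2]]
wrist tube 2604 [ 0.6344 -0.0746] z 0.009 0.066 in reacher [ 0.0477 -0.0009 -0.0091]
   wrist foot 2792 [[-101.3, -20.4, 7.0], [-92.5, 13.4, 10.3], [-76.7, 30.8, 11.6]]
   wrist head 2098 [[-16.6, -13.1, 28.3], [-5.0, 7.7, 33.9], [9.0, 25.9, 35.1]]
   wrist ljaw 754 [[35.8, 15.7, 16.8], [48.2, 24.7, 29.7], [71.3, 28.7, 33.7]]
   wrist rjaw 532 [[35.9, -43.3, 16.4], [53.5, -34.4, 29.4], [71.6, -26.9, 31.1]]
```

```bash
python3 -m handwheel '[[0.25,0,0,0,0,0,0.31],[0.25,0,0,0,0,0,0.31],[0,0,0,0,0,0,0.31],[0,-0.45,-0.22,0,0,0,0.31],[0,-0.9,-0.43,0,0,0,0.31],[0,-1.35,-0.65,0,0,0,0.31],[0,-1.35,-0.65,0,0,0,0.31],[0,-1.35,-0.65,0,0,0,0.31],[0,-1.35,-0.65,0,0,0,0.31],[0,-1.35,-0.65,0,0,0,0.31],[0,-1.35,-0.65,0,0,0,0.31],[0,-0.9,-0.43,0,0,0,0.31],[0,0,0,0,0,0,0.31],[0,0,0,0,0,0,0.31]]'
python3 - <<'E'
from meas import *
import meas
meas.TC=[.6346,-.0749];look("13",("scene","side"))
E
```

```text
clock: 24.6
ee_pos: [0.4011, -0.0148, 0.1393]
ee_rot: [2.167, 1.713, 0.38]
wrist_force: [0.1, 0.2, -1.9]
opening: 0.692
reacher kin [ 0.4823 -0.0353  0.007 ] [-0.2287  0.0037 -0.0021] open 58.9 F [ 0.1  0.2 -1.9]
scene tube 205 [ 0.6343 -0.0752] z 0.008 0.066 in reacher [ 0.1571 -0.0043 -0.0064]
   scene foot 45 [[-98.2, -29.4, 5.9], [-87.3, 18.5, 9.7], [-77.1, 30.2, 13.1]]
   scene head 108 [[-15.5, -22.9, 28.5], [1.4, -0.1, 33.1], [12.5, 23.1, 36.6]]
   scene ljaw 46 [[36.9, 21.1, 15.8], [61.3, 25.4, 27.2], [76.2, 28.6, 32.1]]
   scene rjaw 58 [[36.7, -44.7, 16.0], [58.3, -36.5, 26.3], [77.1, -30.3, 32.9]]
side tube 155 [ 0.6348 -0.0751] z 0.007 0.066 in reacher [ 0.1576 -0.0041 -0.0064]
   side foot 101 [[-100.5, -32.1, 5.2], [-91.1, -9.3, 9.6], [-76.6, 26.5, 12.8]]
   side head 77 [[-11.8, -23.5, 29.2], [-1.3, -0.8, 33.9], [9.4, 20.8, 37.4]]
   side ljaw 55 [[36.5, 16.7, 15.8], [55.0, 20.9, 26.1], [73.9, 28.6, 32.3]]
   side rjaw 56 [[36.3, -45.7, 15.9], [53.6, -40.7, 26.9], [72.3, -31.8, 32.2]]
```

```bash
python3 -m handwheel '[[0,0.43,-0.9,0,0,0,0.31],[0,0.43,-0.9,0,0,0,0.31],[0,0.43,-0.9,0,0,0,0.31],[-0.8,0,0,0,-0.0087,0.018,0.31],[-2,0,0,0,-0.0174,0.036,0.31],[-2,0,0,0,-0.0174,0.036,0.31],[-2,0,0,0,-0.0174,0.036,0.31],[-2,0,0,0,-0.0174,0.036,0.31],[-2,0,0,0,-0.0174,0.036,0.31],[-2,0,0,0,-0.0174,0.036,0.31],[-2,0,0,0,-0.0174,0.036,0.31],[-2,0,0,0,-0.0174,0.036,0.31],[-0.8,0,0,0,-0.0087,0.018,0.31],[0,-0.43,0.9,0,0,0,0.31],[0,-0.43,0.9,0,0,0,0.31],[0,-0.22,0.45,0,0,0,0.31],[0,0,0,0,0,0,0.31],[0,0,0,0,0,0,0.31]]'
python3 - <<'E'
from meas import *
import meas
meas.TC=[.6346,-.0749];look("14",("scene","side","wrist"))
E
```

```text
clock: 26.5
ee_pos: [0.3505, -0.1576, 0.1601]
ee_rot: [2.397, 1.35, 0.284]
wrist_force: [0.3, 0.2, -3.0]
opening: 0.69
reacher kin [ 0.4194 -0.2009  0.0263] [-0.5415  0.0218 -0.002 ] open 58.7 F [ 0.3  0.2 -3. ]
scene tube 203 [ 0.6343 -0.0751] z 0.006 0.066 in reacher [ 0.1199  0.2186 -0.0232]
   scene foot 37 [[-98.2, 9.5, 4.5], [-88.4, 24.5, 10.0], [-77.7, 33.9, 13.2]]
   scene head 97 [[-14.5, -20.0, 28.6], [0.9, 5.1, 32.8], [12.7, 25.6, 37.0]]
   scene ljaw 62 [[36.4, 22.1, 16.0], [57.7, 28.5, 26.8], [74.5, 31.8, 32.0]]
   scene rjaw 67 [[37.6, -41.5, 15.8], [58.0, -33.6, 25.0], [76.4, -27.3, 31.2]]
side tube 163 [ 0.6348 -0.0747] z 0.006 0.066 in reacher [ 0.1201  0.2192 -0.0232]
   side foot 117 [[-100.1, -30.1, 5.0], [-91.3, -11.2, 9.9], [-76.8, 29.9, 12.6]]
   side head 126 [[-15.2, -22.2, 28.5], [-2.0, -0.7, 33.4], [9.8, 23.9, 36.5]]
   side ljaw 72 [[36.0, 19.9, 15.6], [53.7, 22.6, 25.8], [71.9, 28.1, 32.2]]
   side rjaw 69 [[36.9, -45.3, 16.1], [55.9, -39.2, 27.6], [73.2, -30.9, 31.9]]
   wrist foot 2841 [[-101.1, -20.5, 7.1], [-92.4, 14.0, 10.4], [-76.7, 31.6, 11.8]]
   wrist head 2121 [[-16.4, -12.7, 28.3], [-4.7, 8.4, 33.9], [9.3, 26.6, 35.1]]
   wrist ljaw 585 [[36.4, 21.9, 16.4], [53.4, 27.4, 30.0], [71.8, 29.6, 31.2]]
   wrist rjaw 569 [[36.4, -42.0, 16.0], [54.6, -34.0, 28.7], [72.9, -28.1, 30.7]]
```

The arm was at its near reach limit, so z is off and there is a small pitch. I'll move forward a little and correct the pitch.

```bash
python3 -m handwheel '[[0,0.9,0.43,0,0,0,0.31],[0,0.9,0.43,0,0,0,0.31],[0,0.9,0.43,0,0,0,0.31],[0,0.9,0.43,-0.011,0,0,0.31],[0,0,0,-0.011,0,0,0.31],[0,0,0,0,0,0,0.31],[0,0,0,0,0,0,0.31]]'
python3 - <<'E'
from meas import *
o,e,R=reach_now();print(o,e)
plan(*tcpg(o[0],o[1],.003,e[0]))
E
```

```text
clock: 27.35
ee_pos: [0.3747, -0.1721, 0.1581]
ee_rot: [2.388, 1.349, 0.289]
wrist_force: [-0.2, -0.1, -1.1]
opening: 0.686
[ 0.44468299 -0.21599114  0.02510571] [-0.53895876  0.01227924 -0.00309141]
 turn [-0.0123  0.0028  0.0014] then shift cm [-0.03 -1.15  2.01] | shift in now-axes [-0.02 -1.13  2.03]
```

```bash
python3 -m handwheel '[[0,-0.3,0.5,-0.012,0.003,0.001,0.31],[0,-0.28,0.5,0,0,0,0.31],[0,-0.28,0.5,0,0,0,0.31],[0,-0.28,0.5,0,0,0,0.31],[0,0,0,0,0,0,0.31],[0,0,0,0,0,0,0.31]]'
python3 - <<'E'
from meas import *
o,e,R=reach_now();print(o,e,get_state()["wrist_force"])
plan(*tcpg(o[0],o[1],.000,e[0]))
E
```

```text
clock: 27.95
ee_pos: [0.3739, -0.1716, 0.1356]
ee_rot: [2.379, 1.343, 0.302]
wrist_force: [0.7, -0.0, -2.3]
opening: 0.689
[ 0.44567066 -0.21586214  0.00365181] [-0.53858483 -0.0006069   0.00117874] [ 0.65400063 -0.01357062 -2.28748377]
 turn [ 0.0006 -0.0011 -0.0005] then shift cm [ 0.02 -0.15  0.33] | shift in now-axes [ 0.02 -0.15  0.33]
```

```bash
python3 -m handwheel '[[0,-0.08,0.16,0,0,0,0.31],[0,-0.05,0.1,0,0,0,0.31],[0,-0.03,0.06,0,0,0,0.31],[0,0,0,0,0,0,0.31],[0,0,0,0,0,0,0.31]]'
python3 - <<'E'
from meas import *
o,e,R=reach_now();print(o,e,get_state()["wrist_force"],get_state()["wrist_torque"])
look("15",("side","wrist"))
E
```

```text
clock: 28.45
ee_pos: [0.3747, -0.1716, 0.1323]
ee_rot: [2.378, 1.343, 0.303]
wrist_force: [-2.6, 2.1, 4.9]
opening: 0.69
[ 0.44661657 -0.21585851  0.00047567] [-0.53790745 -0.00176682  0.001276  ] [-2.56031842  2.13125981  4.87006637] [0.38072358 0.65208624 0.01661307]
reacher kin [ 0.4466 -0.2159  0.0005] [-0.5379 -0.0018  0.0013] open 58.7 F [-2.6  2.1  4.9]
   side foot 109 [[-100.1, -30.6, 5.6], [-91.2, -10.9, 9.7], [-76.8, 26.1, 13.3]]
   side head 122 [[-14.8, -22.7, 28.9], [-1.9, -0.3, 33.4], [10.2, 23.5, 36.9]]
   side ljaw 69 [[36.2, 19.1, 15.2], [51.8, 22.1, 26.0], [72.2, 27.6, 31.5]]
   side rjaw 67 [[36.0, -44.8, 16.4], [53.6, -39.1, 27.5], [72.5, -33.0, 33.2]]
   wrist foot 2833 [[-101.3, -20.3, 6.9], [-92.5, 13.9, 10.4], [-76.6, 31.4, 11.8]]
   wrist head 2100 [[-16.5, -12.8, 28.3], [-4.8, 8.3, 33.9], [9.1, 26.4, 35.0]]
   wrist ljaw 581 [[36.1, 21.5, 16.5], [53.0, 27.0, 29.9], [71.7, 29.2, 31.0]]
   wrist rjaw 554 [[36.7, -42.8, 15.7], [54.7, -34.5, 28.8], [72.6, -28.7, 30.7]]
```

The reacher is standing on the bench. Now open slowly and back out along the handle.

```bash
python3 -m handwheel '[[0,0,0,0,0,0,0.28],[0,0,0,0,0,0,0.24],[0,0,0,0,0,0,0.18],[0,0,0,0,0,0,0.1],[0,0,0,0,0,0,0],[0,0,0,0,0,0,0],[0,0,0,0,0,0,0],[0,0,-0.5,0,0,0,0],[0,0,-1,0,0,0,0],[0,0,-2,0,0,0,0],[0,0,-2,0,0,0,0],[0,0,-2,0,0,0,0],[0,0,-2,0,0,0,0],[0,0,0,0,0,0,0]]'
python3 - <<'E'
from fit import *
print(get_state()["ee_pos"],get_state()["wrist_force"])
import meas
for n in("scene","side","wrist"):
    c=get_calibration(n);p,d=grab_frame(n);cv2.imwrite(f"pics/{n}16.png",p[:,:,::-1]);W=cloud(c,d);P=W.reshape(-1,3);P=P[np.isfinite(P[:,0])]
    Q=P[(np.abs(P[:,0]-.43)<.14)&(np.abs(P[:,1]+.21)<.1)&(P[:,2]>.006)&(P[:,2]<.125)]
    v,m,L=fit(Q,[.4466,-.2159,-.538]);M=L*1000;o=[n,v.round(4).tolist(),round(m,2)]
    for nm,lo,hi in(("foot",(-95,-28,4),(-72,28,16)),("head",(-12,-20,28),(8,20,40))):
        q=M[((M>lo)&(M<hi)).all(1)];o+=[nm,np.median(q[:,2]).round(1) if len(q) else None]
    print(o)
    H=cv2.cvtColor(p,cv2.COLOR_RGB2HSV).astype(int)
    T=W[(np.hypot(W[...,0]-.6346,W[...,1]+.0749)<.035)&(H[...,0]>8)&(H[...,0]<25)&(H[...,1]>70)&(W[...,2]>.01)]
    if len(T)>8:
        a=least_squares(lambda q:np.hypot(T[:,0]-q[0]-q[2]*(T[:,2]-.04),T[:,1]-q[1]-q[3]*(T[:,2]-.04))-.02,[.6346,-.0749,0,0],loss="cauchy",f_scale=.002).x
        print(" tube",a.round(4),"top",T[:,2].max().round(4),"tray",(Z(-.23)[:2,:2].T@(a[:2]-[.643,-.079])).round(4))
    for t in("foam","coil","spare"):
        for r in silhouettes(n,t)[:1]:
            q=W[r["pixels"]&np.isfinite(W[...,2])&(W[...,2]>0)];print(" ",t,round(r["conf"],2),np.median(q,0).round(3))
a=cv2.imread("pics/side16.png")[90:370,120:440];cv2.imwrite("pics/v16.png",cv2.resize(a,None,fx=2,fy=2,interpolation=3))
E
```

```text
clock: 29.95
ee_pos: [0.3478, -0.1636, 0.1739]
ee_rot: [2.398, 1.344, 0.257]
wrist_force: [0.3, -0.5, 0.6]
opening: 1.001
[ 0.3477903  -0.16355078  0.17394112] [ 0.33182497 -0.46193765  0.59364147]
['scene', [0.4495, -0.217, -0.5445], np.float64(3.07), 'foot', np.float64(9.5), 'head', np.float64(33.8)]
 tube [ 0.6341 -0.0751 -0.0121 -0.0129] top 0.0679 tray [-0.0096  0.0017]
  foam 0.65 [0.747 0.249 0.097]
  coil 0.88 [0.426 0.378 0.021]
  spare 0.74 [ 0.802 -0.217  0.048]
['side', [0.4501, -0.2169, -0.5236], np.float64(2.47), 'foot', np.float64(10.3), 'head', np.float64(33.9)]
 tube [ 0.635  -0.075  -0.0017  0.0304] top 0.0681 tray [-0.0088  0.0021]
  spare 0.63 [ 0.765 -0.231  0.048]
['wrist', [0.4461, -0.214, -0.5288], np.float64(1.06), 'foot', np.float64(10.3), 'head', np.float64(34.3)]
```

View pics/v16.png

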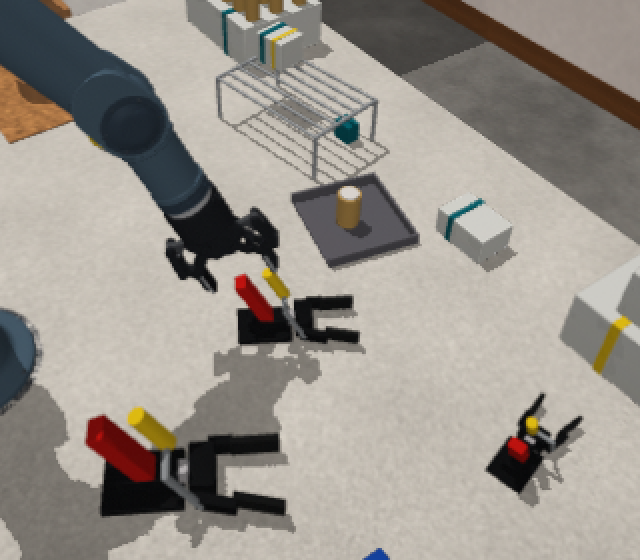

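The side view shows the tube standing in the tray (348,207), the reacher free on the bench (300,320) and the block, carton and rack in place. The scene network's "foam" at z=0.097 is the carton's teal band. One short settling check, then I'll hand in.

```bash
python3 -m handwheel '[[0,0,0,0,0,0,0],[0,0,0,0,0,0,0],[0,0,0,0,0,0,0]]'
python3 - <<'E'
from fit import *
c=get_calibration("scene");p,d=grab_frame("scene");W=cloud(c,d)
H=cv2.cvtColor(p,cv2.COLOR_RGB2HSV).astype(int)
m=(H[...,0]>82)&(H[...,0]<98)&(H[...,1]>120)&(np.abs(W[...,0]-.785)<.05)&(np.abs(W[...,1]-.11)<.05)&(W[...,2]<.06)
z=np.load("pics/scene0.npz");W0=cloud(c,z["d"]);H=cv2.cvtColor(z["p"],cv2.COLOR_RGB2HSV).astype(int)
m0=(H[...,0]>82)&(H[...,0]<98)&(H[...,1]>120)&(np.abs(W0[...,0]-.785)<.05)&(np.abs(W0[...,1]-.11)<.05)&(W0[...,2]<.06)
print("foam now",np.median(W[m],0),"before",np.median(W0[m0],0),m.sum(),m0.sum(),get_state()["wrist_force"])
print(finish_job())
E
```

```text
clock: 30.85
ee_pos: [0.3478, -0.1631, 0.1732]
ee_rot: [2.4, 1.347, 0.258]
wrist_force: [-0.3, 0.4, -0.7]
opening: 0.997
foam now [0.78405218 0.11276311 0.03923956] before [0.78597236 0.12378163 0.04067609] 2 4 [-0.17087447 -0.70659514 -0.0391212 ]
the job is handed in; nothing more can be done
None
```

The job is handed in at about 31 s of the 62 s allowed. I took the middle-sized reacher by its handle and trigger, closed its jaws on the tube under the rack, drew the tube out upright and set it on the tray floor. Then I stood the reacher back on the bench and let go; `finish_job()` reports no verdict.

**Last checks that came out well:**
- **Tube:** it stands upright at about (-9, +2) mm from the tray centre, with its top at 68 mm. The scene and side cameras agree.
- **Reacher:** it stands on both feet at about (0.447, -0.215), clear of tray, tube and rack. The gripper is open and the wrist force is near zero.
- **White carton:** its position reads the same as at the start.

**Checks that were weak or disagreed:**
- **Tube squeeze:** nothing measures it directly. With the grip force capped at 29 N it works out to about 9 N, against the 25 N crush limit.
- **Yellow ring:** the final reading differs by 7 mm from the start. It was partly hidden by the arm, and the arm never went near it.
- **Teal block:** the network's last report was wrong, as it had found the teal band on the rack's carton. My colour check shows the block about 11 mm from its first reading, but from only 2 to 4 pixels. In the last picture it looks to be in its place.
- **Reach limit:** the arm ran into its near limit while I was putting the reacher down. I corrected the height and pitch before setting it down. The final back-off was also cut short to about 5 cm, with no contact force showing.

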